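Set the ink-filling scale with a full bottle

ROBOT

A 6-joint arm with a two-finger parallel gripper is mounted at the origin on a cart in front of the work surface, level with it; the furniture and walls round the work are solid. World frame = base frame: x ahead of the robot, y to its left, z up, the work surface at z = 0. Lengths are in m, angles in rad, forces in N, time in s.
With the tool pointing down it reaches from about 0.3 to 0.85 m from the base axis. Payload 5.4 kg.
Tool frame: the origin (TCP) lies at the very end of the fingers, on their centre line; the grasp point (between the pads) lies robot.hold_point_z behind it (robot.hold_point_z is the distance from the TCP to the grasp point, in m); z points along the fingers, y is the direction in which the jaws open and shut (so a half turn about z gives the same grasp; the last joint's range is limited). The gripper opens to 85 mm and grips with 20 to 120 N. Pads are 22 mm wide; open, the fingers measure 114 mm over their backs; the gripper's body (76 mm by 85 mm) begins 54 mm behind the grasp point. The pads swing forward as they close: fully open they stand 13 mm farther back than shut.
Start: joints at [0.926, 0.158, 1.597, -0, 1.386, -0.21], TCP at [0.242, 0.521, 0.231] pointing down, gripper open.
Joint ranges: [-2.91, 2.91], [-0.94, 2.29], [0.18, 2.7], [-1.29, 4.43], [0.17, 2.64], [-3, 3]. Speed limits (rad/s): [2.57, 2.57, 3.14, 3.14, 3.14, 3.14].

INTERFACE

Orientations are given as a unit quaternion [x, y, z, w].
In Python, from plant import robot gives the robot as it stands.
- The arm moves only by the shell command python3 -m inch 'ROWS' [OPENING]. ROWS is JSON, a list that holds one entry, the list of rows, each a list of 4 numbers: the shift along the tool's x, y, z in cm, then the turn about the tool's z in degrees. In form: [[[tx, ty, tz, turn], ...]]. A call has 1 to 10 rows; each row shifts and turns the commanded pose from where the row before left it, along the tool's axes as they then stand; what a row does not reach is not made up. A row lasts 1/8 s, in which the tool goes at most 62.5 mm and 10.7 degrees, less where a joint would pass 70% of its speed; a pose out of reach is approached as far as the arm can. A call with a gripper value outside its range is refused whole. OPENING is the gripper command: -1 is shut, 1 is fully open, values between are in proportion, set as the call begins (- or left out, the last holds). The fingers move at their own pace and stop on an object; the grip force is fixed at half the most. Time passes only in rows, so rows that do not move let the fingers close. It gives the time, the measured TCP pose, the force and the opening at its end, in the units of the state.
- robot.get_state(): the state, without advancing time (a new reading comes with each control period).
- robot.camera(name): name is "scene" or "side" or "wrist"; returns (picture, depth): 420x560x3 uint8, blue, green, red; 420x560 float32, m along the optical axis (not along the pixel's ray), 0 where there is no reading.
- robot.camera_info(name): a dict with "mtx" (3x3 intrinsics, pixels), "dist_coeffs" ([k1, k2, p1, p2, k3] as OpenCV has them; the pictures are not rectified), "extrinsics" (4x4, takes a point from camera to world coordinates); the wrist camera has in their place "mount" (4x4, takes a point from camera to tool coordinates, whose origin is the TCP and whose axes are the flange's). Camera axes: x right, y down, z forward; pixel columns grow to the right and rows downward; lengths in m; the calibration is good to about 2 mm. A picture is of the moment at which its call begins: read the wrist's pose just before it. camera_info takes no time and is no camera call.
- robot.close_job(): hands the job in, once; it reports no verdict.
Trained networks look in the newest picture that a camera, given by its name, has taken for a name from the list of things; names that differ only in an ending like _2 or _b are one class to them, and where a whole thing is asked for, a point or a joint stands for the part that bears it (a point fixed in the world has none). Each returns a list of dicts, best first, with "confidence" (0 to 1); they miss things now and then, are a little off and sometimes report something else, mostly with a low value. They report only what shows in the picture. A call takes as long as a camera call. They do not tell look-alikes from the thing itself.
- robot.trace(camera, query): "mask" (420x560 bool, what is visible of it) and "centre" ([column, row] in pixels, amid what is visible of it).
The state is a dict: "time": time; "joint_positions": joint angles; "joint_velocities": joint speeds; "joint_torque": joint torques, N m; "tcp_pos": TCP position; "ee_rot": TCP orientation; "force": force on the tool from outside, world axes, zero at the start; "ft_torque": the same for the moment, N m; "opening": finger opening in m.
Only numpy, scipy, OpenCV 4.12 (cv2) and the standard library are available. Lean on these libraries where they do the work, as an engineer would, in place of code of your own. Each camera call takes 0.05 s, during which the arm holds its last target.

TASK

Get the ink-filling scale ready for work. The ink bottles look alike, but some are full and some are empty, as their weight tells: stand a full one alone on the scale's pan and turn the knob until the pointer stands on the dial's fill mark, with your hand off everything. From then on leave the knob as it is: stand every full bottle upright in a cell of the wooden crate, one empty bottle upright on the pan ready to be filled, and all the other empty bottles upright in the low metal tray, and do not disturb the bone folder and the syringe.

Things in the scene. Friction and masses are not known exactly. Their poses are not given: they have to be found in the camera images.
- scale: The filling scale, fixed to the bench: white housing 144 deep (its x) x 360 wide (its y) x 55 mm high (its dark skirt stands out 3 mm more) with, seen from its front (-x, the robot's side), a round steel pan at the left (+y) end, a round dial with a black pointer on a console that slopes back at 45 degrees in the middle (console top at z = 134 mm) and a black knob at the right (-y) end. Origin: centre of its underside; z up, yaw varies.
- pan_floor (a point): Centre of the pan's flat floor, upper side (z about 79 mm with the pan empty). The pan is a shallow steel dish: flat floor 112 mm across, low flaring rim 9 mm above the floor, 128 mm across outside; it moves straight down on a spring under load (250 N/m) and stops 14 mm down. The pan's axis stands 118 mm left of the scale's centre, its rim 19 mm from the console's side. The point moves with it, axes as the scale's.
- pan (a joint): How far the pan has sunk, m: 0 when empty, about 0.0024 under an empty bottle, about 0.0078 under a full one; stop at 0.014.
- knob_grip (a point): Point on the axis of the knob, 22 mm above the knob's underside, 10 mm below its top: the height to grip. The knob is a fluted black cylinder with a vertical axis, 43 mm in diameter and 28 mm high, top at z = 90 mm, standing 7 mm clear above the housing's top (z = 55 mm; a flat disc under it reaches 58 mm). No bottle or console nearer than 38 mm to its axis up to its own height; the console rises to 134 mm beyond that.
- trim_knob (a joint): Angle of the knob, rad, growing clockwise seen from above, stops at 0 and 9; stiff (about 0.03 N m), stays where it is left. One radian clockwise swings the dial's pointer 0.125 rad clockwise (as seen from the front of the dial), and back.
- pointer_tip (a point): Tip of the dial's black pointer, 50 mm from the dial's centre. Only the knob swings it. It can turn 0.56 rad to either side of 12 o'clock.
- fill_mark (a point): The fill mark: the one broad black bar (5 x 14 mm) among the thin lines of the round white dial disc; the point lies 50 mm from the dial's centre, where the pointer's tip is when it stands exactly on the mark. The load on the pan turns the disc with its mark, clockwise seen from the front, 115 rad per metre that the pan sinks (0.45 rad per 100 g): with the pan empty the mark is 0.9 rad left of 12 o'clock, with a full bottle on it near 12 o'clock.
- dial_centre (a point): The common axis of disc and pointer, in the pointer's plane; axes as the scale's. The dial is 118 mm across; its face slopes back at 45 degrees and looks to the scale's front and up.
- crate: The wooden crate for full bottles, fixed: 216 long (its x) x 76 wide (its y) x 34 mm high, open on top, three square cells of 64 x 64 mm inside in a row along its x, centres 70 mm apart, the middle one at the crate's centre; floor 6 mm thick, walls 6 mm. Origin: centre of its underside. Crate and tray may stand on either side.
- tray: The low aluminium tray for empty bottles, fixed: 222 long (its x) x 90 wide (its y) x 15 mm high, walls 3 mm, floor 3 mm, undivided: three bottles stand in it along its x, 70 mm apart. Origin: centre of its underside.
- folder: Bystander: bone folder, a flat pale stick 160 x 19 x 8 mm lying on the bench to the left of the scale. Origin: centre of its underside.
- syringe: Bystander: plastic syringe lying on the bench, 122 mm long, behind and to the right. Origin: centre of its underside.
- bottle_a_mid (a point): Ink bottle: opaque whitish round bottle 49 mm in diameter up to the shoulder (about 60 mm up), with a ribbed black cap 32 mm in diameter, 87 mm high over all; all look the same and stand upright at the start. A full one weighs about 200 g, an empty one about 60 g (each within 10 %). The point is its centre, 43.5 mm above its underside; z along the bottle. Thick glass base: its centre of mass lies about 17 mm up. Grip it round the body. Absent in some starts (None).
- bottle_b_mid (a point): Ink bottle: opaque whitish round bottle 49 mm in diameter up to the shoulder (about 60 mm up), with a ribbed black cap 32 mm in diameter, 87 mm high over all; all look the same and stand upright at the start. A full one weighs about 200 g, an empty one about 60 g (each within 10 %). The point is its centre, 43.5 mm above its underside; z along the bottle. Thick glass base: its centre of mass lies about 17 mm up. Grip it round the body. Absent in some starts (None).
- bottle_c_mid (a point): Ink bottle: opaque whitish round bottle 49 mm in diameter up to the shoulder (about 60 mm up), with a ribbed black cap 32 mm in diameter, 87 mm high over all; all look the same and stand upright at the start. A full one weighs about 200 g, an empty one about 60 g (each within 10 %). The point is its centre, 43.5 mm above its underside; z along the bottle. Thick glass base: its centre of mass lies about 17 mm up. Grip it round the body. Absent in some starts (None).
- bottle_d_mid (a point): Ink bottle: opaque whitish round bottle 49 mm in diameter up to the shoulder (about 60 mm up), with a ribbed black cap 32 mm in diameter, 87 mm high over all; all look the same and stand upright at the start. A full one weighs about 200 g, an empty one about 60 g (each within 10 %). The point is its centre, 43.5 mm above its underside; z along the bottle. Thick glass base: its centre of mass lies about 17 mm up. Grip it round the body. Absent in some starts (None).
- bottle_e_mid (a point): Ink bottle: opaque whitish round bottle 49 mm in diameter up to the shoulder (about 60 mm up), with a ribbed black cap 32 mm in diameter, 87 mm high over all; all look the same and stand upright at the start. A full one weighs about 200 g, an empty one about 60 g (each within 10 %). The point is its centre, 43.5 mm above its underside; z along the bottle. Thick glass base: its centre of mass lies about 17 mm up. Grip it round the body. Absent in some starts (None).
- bottle_f_mid (a point): Ink bottle: opaque whitish round bottle 49 mm in diameter up to the shoulder (about 60 mm up), with a ribbed black cap 32 mm in diameter, 87 mm high over all; all look the same and stand upright at the start. A full one weighs about 200 g, an empty one about 60 g (each within 10 %). The point is its centre, 43.5 mm above its underside; z along the bottle. Thick glass base: its centre of mass lies about 17 mm up. Grip it round the body. Absent in some starts (None).
Not all that is in view belongs to the job. What is shaped like the part that bears bottle_c_mid but orange, red or yellow is not meant.

How it is judged:
By the outcome, as a careful person would: the job done as asked, in the order asked, and still so for the second after the job is handed in, with the robot touching nothing.
Of bottle_a, bottle_b, bottle_c, bottle_d, bottle_e, bottle_f only 4 to 5 are there at a start; the rules pass over those that are not, and their reading is None.
At some moment in a run one of bottle_a, bottle_b, bottle_c, bottle_d, bottle_e, bottle_f may be knocked a few centimetres aside while the robot is not near it.
It also fails if it takes over 210 s, if anything falls off the work surface, if the arm or the gripper's body presses on something with over 40 N, if the wrist force passes 120 N, or if a joint passes its speed limit or range.

## Working session

There is one attempt and no reset: what is moved stays moved. The work goes in short steps, Python scripts to look and compute and a shell command to move; the robot and the scene stay as the last step left them, time stands still between calls to the robot, and variables do not carry over. Pictures are saved under pics/ and viewed, and the job is handed in when it is done.

```bash
ls; mkdir -p pics; cat > h.py <<'E'
import numpy as np, cv2, json
from plant import robot
from scipy.spatial.transform import Rotation as R
def tcpT():
    s=robot.get_state(); T=np.eye(4); T[:3,:3]=R.from_quat(s['ee_rot']).as_matrix(); T[:3,3]=s['tcp_pos']; return T
def snap(name,fn=None):
    T=tcpT(); im,d=robot.camera(name); ci=robot.camera_info(name)
    E=np.array(ci['extrinsics']) if 'extrinsics' in ci else T@np.array(ci['mount'])
    if fn: cv2.imwrite('pics/'+fn,im)
    return im,d,E,np.array(ci['mtx']),np.array(ci['dist_coeffs'])
def cloud(d,E,K,D):
    h,w=d.shape; u,v=np.meshgrid(np.arange(w),np.arange(h))
    p=cv2.undistortPoints(np.stack([u,v],-1).reshape(-1,1,2).astype(np.float64),K,D).reshape(h,w,2)
    P=np.concatenate([p,np.ones((h,w,1))],-1)*d[...,None]
    return P@E[:3,:3].T+E[:3,3]
def proj(P,E,K,D):
    Ei=np.linalg.inv(E); return cv2.projectPoints(np.atleast_2d(np.array(P,float)),cv2.Rodrigues(Ei[:3,:3])[0],Ei[:3,3],K,D)[0].reshape(-1,2)
E
python3 - <<'E'
from h import *
s=robot.get_state(); print({k:np.round(v,3).tolist() for k,v in s.items()}, robot.hold_point_z)
for c in ['scene','side','wrist']:
    im,d,E,K,D=snap(c,c+'0.png'); print(c,np.round(E,3).tolist(),K[0,0])
E
```

```text
pics
{'time': 0.0, 'joint_positions': [0.926, 0.159, 1.598, 0.0, 1.386, -0.21], 'joint_velocities': [-0.002, 0.001, 0.001, 0.001, -0.0, -0.0], 'joint_torque': [0.001, -39.6, -33.143, -0.0, 0.009, -0.0], 'tcp_pos': [0.242, 0.521, 0.23], 'ee_rot': [0.216, 0.976, -0.001, -0.0], 'force': [-0.355, -0.091, -0.04], 'ft_torque': [-0.016, 0.028, 0.029], 'opening': 0.085} 0.0187
scene [[0.646, -0.456, 0.612, -0.108], [-0.763, -0.398, 0.509, -0.621], [0.011, -0.796, -0.605, 0.793], [0.0, 0.0, 0.0, 1.0]] 379.11910359666825
side [[0.879, -0.204, 0.43, -0.011], [-0.476, -0.343, 0.81, -1.066], [-0.017, -0.917, -0.398, 0.6], [0.0, 0.0, 0.0, 1.0]] 429.76039489325365
wrist [[0.42, 0.873, 0.249, 0.179], [0.907, -0.403, -0.118, 0.55], [-0.002, 0.276, -0.961, 0.374], [0.0, 0.0, 0.0, 1.0]] 342.7911951173314
```

View pics/scene0.png

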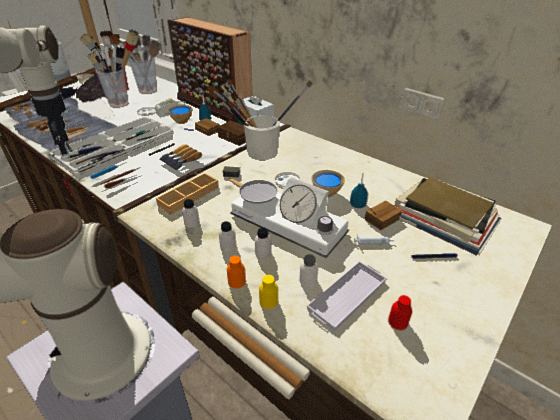

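View pics/side0.png

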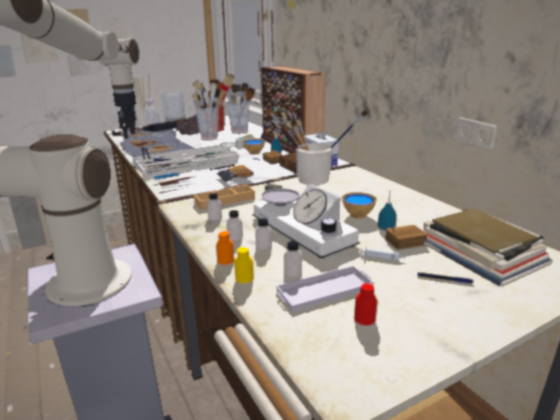

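View pics/wrist0.png

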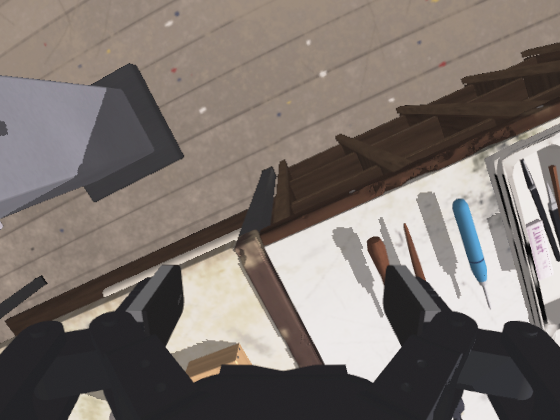

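The scene camera shows four whitish bottles with black caps at (191,214), (227,235), (263,242) and (309,270). The orange (236,272), yellow (268,292) and red (401,312) ones are look-alikes and not meant. The scale is in the centre, the crate at (188,193) and the tray at (348,295).

```bash
python3 - <<'E'
from h import *
im,d,E,K,D=snap('scene'); C=cloud(d,E,K,D); np.savez('scene0.npz',im=im,d=d,C=C)
out=im.copy()
for q in ['scale','pan_floor','knob_grip','crate','tray','folder','syringe','bottle_a_mid','pointer_tip','fill_mark']:
    try: r=robot.trace('scene',q)
    except Exception as e: print(q,e); continue
    for o in r[:8]:
        m=o['mask']&(d>0); P=C[m]
        if len(P)==0: continue
        print(q,round(o['confidence'],2),np.round(o['centre']),m.sum(),'min',np.round(P.min(0),3),'max',np.round(P.max(0),3),'med',np.round(np.median(P,0),3))
        if q in('crate','tray','folder','syringe','scale','bottle_a_mid') and o['confidence']>.4:
            c,a=cv2.findContours(m.astype(np.uint8),0,1)[:2]; cv2.drawContours(out,c,-1,(0,255,0),1)
            if q in('crate','tray','folder','syringe'):
                top=P
                z=P[:,2]; sel=P[z>np.percentile(z,60)] if q in('crate','tray') else P
                print('  rect',cv2.minAreaRect((sel[:,:2]*1000).astype(np.float32)))
            if q=='bottle_a_mid':
                cap=P[P[:,2]>.07]; print('   cap',np.round(cap.mean(0),3), im[int(o['centre'][1]),int(o['centre'][0])])
cv2.imwrite('pics/seg.png',out)
E
```

```text
scale 0.69 [294. 213.] 5542 min [ 0.492 -0.218 -0.004] max [0.86  0.247 0.139] med [ 0.615 -0.062  0.057]
pan_floor 0.85 [257. 191.] 692 min [0.558 0.026 0.075] max [0.683 0.151 0.09 ] med [0.625 0.092 0.079]
knob_grip 0.59 [326. 221.] 206 min [ 0.612 -0.191  0.055] max [ 0.689 -0.123  0.093] med [ 0.627 -0.173  0.088]
knob_grip 0.49 [348. 298.] 2638 min [ 0.389 -0.391 -0.004] max [ 0.642 -0.28   0.02 ] med [ 0.504 -0.334  0.003]
crate 0.67 [187. 191.] 1177 min [ 0.41   0.294 -0.002] max [0.628 0.376 0.037] med [0.52  0.343 0.02 ]
  rect ((520.0574951171875, 335.2513427734375), (82.09583282470703, 216.17807006835938), 89.57247924804688)
tray 0.75 [297. 214.] 5443 min [ 0.498 -0.218 -0.004] max [0.86  0.167 0.139] med [ 0.615 -0.063  0.057]
  rect ((628.7551879882812, -11.006393432617188), (249.4854736328125, 281.5688171386719), 42.55807113647461)
tray 0.57 [346. 297.] 2701 min [ 0.388 -0.391 -0.003] max [ 0.648 -0.273  0.02 ] med [ 0.505 -0.334  0.003]
  rect ((509.95086669921875, -335.1864929199219), (94.54307556152344, 241.7212677001953), 85.28349304199219)
folder 0.5 [238. 183.] 3
[... 310 characters left out ...]
3232421875, -273.7320556640625), (54.972206115722656, 113.1397476196289), 47.584896087646484)
bottle_a_mid 0.71 [325. 223.] 199 min [ 0.612 -0.191  0.062] max [ 0.653 -0.146  0.093] med [ 0.625 -0.173  0.088]
   cap [ 0.628 -0.171  0.085] [154 156 158]
bottle_a_mid 0.43 [347. 296.] 2674 min [ 0.389 -0.391 -0.003] max [ 0.648 -0.278  0.02 ] med [ 0.505 -0.334  0.003]
   cap [nan nan nan] [199 194 204]
bottle_a_mid 0.21 [294. 215.] 5362 min [ 0.539 -0.217 -0.003] max [0.782 0.172 0.139] med [ 0.615 -0.063  0.057]
fill_mark 0.58 [294. 205.] 977 min [ 0.598 -0.116  0.055] max [ 0.682 -0.001  0.138] med [ 0.639 -0.061  0.096]<stdin>:18: RuntimeWarning: Mean of empty slice.
  ret = um.true_divide(
```

View pics/seg.png

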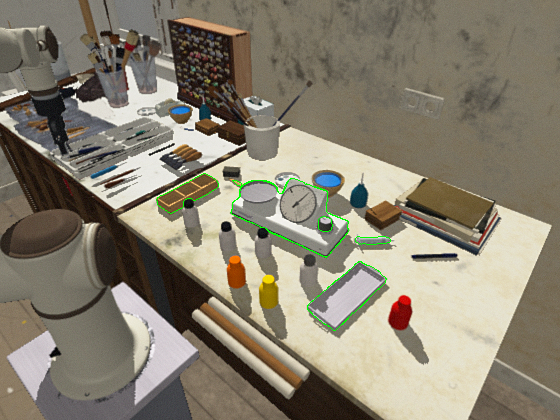

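The bottle trace missed (it reported knob, tray and scale). I'll fit the bottles from the depth cloud, and fit scale, crate and tray poses too.

```bash
cat > fit.py <<'E'
from h import *
from scipy.optimize import least_squares
def bottles(C,im,ok,zoff=0,boxes=None):
    z=C[...,2]; m=ok&(z>.068+zoff)&(z<.1+zoff)&(C[...,0]>.28)&(C[...,0]<.85)&(abs(C[...,1])<.45)
    n,l,st,_=cv2.connectedComponentsWithStats(m.astype(np.uint8))
    res=[]
    for i in range(1,n):
        if st[i,4]<25: continue
        P=C[l==i]; bgr=im[l==i].mean(0)
        f=least_squares(lambda p:np.hypot(P[:,0]-p[0],P[:,1]-p[1])-np.minimum(.016,np.hypot(P[:,0]-p[0],P[:,1]-p[1])),P[:,:2].mean(0))
        res.append((np.round(P.mean(0),4),(P[:,:2].min(0)+P[:,:2].max(0))/2,P[:,2].max(),st[i],bgr))
    return res
E
python3 - <<'E'
from fit import *
for cam in ['scene','side']:
    im,d,E,K,D=snap(cam); C=cloud(d,E,K,D)
    for r in bottles(C,im,d>0): print(cam,r[0],np.round(r[1],4),round(r[2],4),r[3],np.round(r[4]))
# model outlines
im,d,E,K,D=snap('scene'); C=cloud(d,E,K,D); z=C[...,2]
def rect(m,n):
    P=(C[m][:,:2]*1000).astype(np.float32); print(n,len(P),cv2.minAreaRect(P))
ok=d>0
rect(ok&(abs(z-.055)<.003)&(C[...,0]>.53)&(C[...,0]<.75)&(abs(C[...,1]+.03)<.22),'housing')
rect(ok&(abs(z-.034)<.003)&(abs(C[...,0]-.52)<.13)&(abs(C[...,1]-.335)<.06),'crate')
rect(ok&(abs(z-.014)<.004)&(abs(C[...,0]-.51)<.13)&(abs(C[...,1]+.335)<.08),'tray')
rect(ok&(abs(z-.003)<.0015)&(abs(C[...,0]-.51)<.13)&(abs(C[...,1]+.335)<.045),'trayfloor')
E
```

```text
scene [0.6243 0.0925 0.0802] [0.621  0.0887] 0.0899 [239 180  39  24 724] [151. 151. 156.]
scene [ 0.6347 -0.0726  0.0842] [ 0.6583 -0.0607] 0.0999 [277 194  51  29 651] [136. 148. 153.]
scene [0.43   0.2079 0.0816] [0.4319 0.2118] 0.0884 [184 199  10  10  84] [28. 27. 28.]
scene [ 0.6287 -0.1712  0.0846] [ 0.6335 -0.1675] 0.0931 [318 216  15  15 192] [ 98.  99. 103.]
scene [0.431  0.0388 0.0818] [0.4331 0.0415] 0.0885 [221 221  11  11  98] [33. 33. 34.]
scene [ 0.4787 -0.0614  0.0821] [ 0.4814 -0.0591] 0.0885 [258 228  11  11  97] [27. 25. 26.]
scene [ 0.4803 -0.2265  0.0822] [ 0.4829 -0.2244] 0.0888 [304 254  12  14 125] [56. 60. 62.]
scene [ 0.349  -0.0832  0.0825] [ 0.3514 -0.0797] 0.0884 [229 256  13  12 124] [  5.  93. 200.]
scene [ 0.3558 -0.1932  0.0826] [ 0.3586 -0.1915] 0.088 [262 275  13  13 140] [  4. 172. 200.]
side [ 0.6313 -0.0257  0.0829] [ 0.6341 -0.0183] 0.0999 [ 261  188   80   44 1277] [151. 147. 152.]
side [0.4285 0.2066 0.0806] [0.4305 0.211 ] 0.0886 [208 193  10   8  66] [59. 64. 74.]
side [0.4296 0.0376 0.0804] [0.4317 0.0424] 0.0886 [228 210  11   9  85] [85. 86. 89.]
side [ 0.4777 -0.0624  0.0807] [ 0.4789 -0.0571] 0.088 [257 218  11  10  90] [62. 58. 60.]
side [ 0.3477 -0.0851  0.0811] [ 0.349  -0.0809] 0.0876 [218 231  11  11 102] [ 26. 111. 203.]
side [ 0.4797 -0.2283  0.081 ] [ 0.4816 -0.2238] 0.0887 [286 241  13  11 116] [57. 54. 55.]
side [ 0.3551 -0.1953  0.0812] [ 0.3564 -0.1897] 0.0882 [237 247  12  12 121] [ 21. 175. 202.]
housing 1404 ((631.064697265625, -30.393341064453125), (141.95167541503906, 356.56243896484375), 6.250470161437988)
crate 231 ((520.6033325195312, 336.4433898925781), (82.23616027832031, 218.86642456054688), 89.95447540283203)
tray 501 ((509.9004821777344, -335.47259521484375), (94.88924407958984, 242.32774353027344), 85.15377044677734)
trayfloor 1205 ((509.0481872558594, -335.62786865234375), (88.87720489501953, 255.93017578125), 89.21198272705078)
```

```bash
cat > to.py <<'E'
import sys
from h import *
# usage: to.py x y z [jawangle deg]
a=[float(v) for v in sys.argv[1:]]
s=robot.get_state(); T=tcpT(); w=np.array(a[:3])-T[:3,3]
y=T[:2,1]; ja=np.degrees(np.arctan2(y[1],y[0]))
print('t',round(s['time'],2),'tcp',np.round(T[:3,3],4),'jaw deg',round(ja,1),'j',np.round(s['joint_positions'],2),'F',np.round(s['force'],2),'open',round(s['opening'],4))
print('shift cm',np.round(T[:3,:3].T@w*100,2))
if len(a)>3:
    e=(a[3]-ja+90)%180-90; print('turn (tool)',round(-e,1))
E
python3 to.py .43 .211 .2 90; python3 -m inch '[[[0,0,0,-8.3],[0,0,0,-8.3],[0,0,0,-8.4]]]' 1; python3 to.py .43 .211 .2 90
```

```text
t 0.85 tcp [0.2422 0.5215 0.2313] jaw deg 65.1 j [ 0.93  0.16  1.6   0.    1.39 -0.21] F [-0.49 -0.62  0.04] open 0.0854
shift cm [-30.11 -20.25   3.13]
turn (tool) -24.9
time: 1.23
tcp_pos: [0.2422, 0.5215, 0.2313]
ee_rot: [-0.003, 1.0, 0.0, 0.0]
force: [0.9, -0.1, 0.2]
opening: 0.0853
t 1.23 tcp [0.2422 0.5215 0.2313] jaw deg 90.4 j [ 0.93  0.16  1.6  -0.    1.39 -0.65] F [ 0.85 -0.09  0.18] open 0.0853
shift cm [-18.58 -31.17   3.13]
turn (tool) 0.4
```

```bash
python3 -m inch '[[[-3.6,-6.2,0,0],[-3.7,-6.2,0,0],[-3.7,-6.2,0,0],[-3.7,-6.2,0,0],[-3.7,-6.2,0,0],[0,0,0,0]]]' ; python3 to.py .432 .211 .2 90
python3 - <<'E'
from h import *
im,d,E,K,D=snap('wrist','w1.png'); print(np.round(E,3).tolist())
C=cloud(d,E,K,D)
z=C[...,2]; m=(d>0)&(z>.075)&(z<.095)&(np.hypot(C[...,0]-.432,C[...,1]-.211)<.05); print(m.sum(), C[m].min(0),C[m].max(0),C[m].mean(0))
E
```

```text
time: 1.98
tcp_pos: [0.4041, 0.2498, 0.2315]
ee_rot: [0.003, 1.0, -0.0, 0.0]
force: [-0.2, -0.1, -0.6]
opening: 0.0855
t 1.98 tcp [0.4041 0.2498 0.2315] jaw deg 89.7 j [ 0.3  -0.11  1.87 -0.    1.38 -1.27] F [-0.24 -0.09 -0.61] open 0.0855
shift cm [-2.8  -3.86  3.16]
turn (tool) -0.3
[[0.004, 0.961, 0.277, 0.334], [1.0, -0.004, -0.002, 0.25], [-0.001, 0.277, -0.961, 0.375], [0.0, 0.0, 0.0, 1.0]]
945 [0.41718296 0.19949744 0.07504961] [0.44682361 0.22893279 0.08914456] [0.43055974 0.214839   0.08619139]
```

View pics/w1.png

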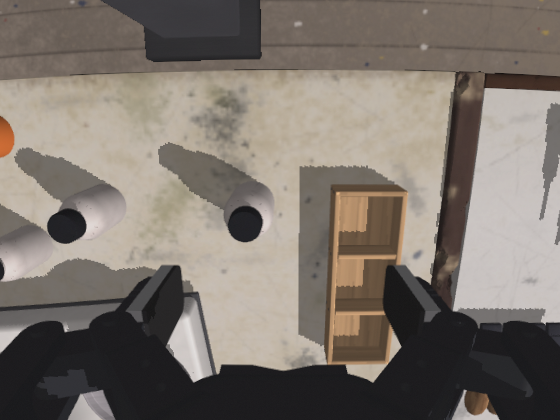

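Wrist view: bottle B1's cap is at (245,222) and the empty crate at (365,275). Next I fit the crate precisely and then grasp B1.

```bash
python3 - <<'E'
from h import *
im,d,E,K,D=snap('wrist'); C=cloud(d,E,K,D); z=C[...,2]
m=(d>0)&(abs(z-.034)<.003)&(C[...,1]>.28)&(C[...,1]<.4)&(C[...,0]<.66)
u=np.arange(560)[None,:].repeat(420,0); m&=(u<412)&(u>320)
P=(C[m][:,:2]*1000).astype(np.float32); print(len(P),cv2.minAreaRect(P),P.min(0),P.max(0))
E
python3 to.py .432 .2140 .1 90
```

```text
2957 ((520.5923461914062, 338.8058166503906), (217.20132446289062, 76.26599884033203), 0.02186199091374874) [411.98773 300.66846] [629.1823 376.9587]
t 2.08 tcp [0.4022 0.2529 0.2314] jaw deg 90.0 j [ 0.31 -0.11  1.87  0.    1.38 -1.27] F [0.07 0.3  0.33] open 0.0853
shift cm [-2.98 -3.9  13.14]
turn (tool) -0.0
```

```bash
cat > wt.py <<'E'
from h import *
F=[]
for i in range(8):
    robot.camera('side'); F.append(robot.get_state()['force'])
F=np.array(F); print('F mean',np.round(F.mean(0),2),'sd',np.round(F.std(0),2),'open',robot.get_state()['opening'],'t',robot.get_state()['time'])
E
python3 wt.py; python3 -m inch '[[[-3,-3.9,3,0],[0,0,5,0],[0,0,5,0],[0,0,4.8,0],[0,0,2.5,0],[0,0,0,0],[0,0,0,0]]]'; python3 to.py .432 .214 .028 90
```

```text
F mean [0.09 0.06 0.05] sd [0.51 0.34 0.25] open 0.08521778472485585 t 2.475
time: 3.35
tcp_pos: [0.4333, 0.2145, 0.0296]
ee_rot: [-0.001, 1.0, 0.0, 0.001]
force: [0.4, -0.1, 0.7]
opening: 0.0852
t 3.35 tcp [0.4333 0.2145 0.0296] jaw deg 90.1 j [ 0.21  0.19  2.    0.    0.95 -1.36] F [ 0.44 -0.08  0.67] open 0.0852
shift cm [ 0.13 -0.05  0.16]
turn (tool) 0.1
```

```bash
python3 -m inch '[[[0,0,0.1,0],[0,0,0,0],[0,0,0,0],[0,0,0,0],[0,0,0,0],[0,0,0,0]]]' -1; python3 -m inch '[[[0,0,-3,0],[0,0,-5,0],[0,0,-5,0],[0,0,-4,0],[0,0,0,0],[0,0,0,0],[0,0,0,0]]]'; python3 wt.py; python3 to.py .62 .088 .2 90
```

```text
time: 4.1
tcp_pos: [0.4331, 0.2143, 0.0287]
ee_rot: [-0.001, 1.0, 0.0, 0.001]
force: [-1.7, 0.1, 6.0]
opening: 0.0471
time: 4.97
tcp_pos: [0.4309, 0.2137, 0.1952]
ee_rot: [-0.001, 1.0, -0.0, -0.002]
force: [1.1, -0.3, -2.2]
opening: 0.047
F mean [-0.32 -0.01 -2.04] sd [0.4  0.49 0.46] open 0.047228972235264094 t 5.375
t 5.38 tcp [0.4321 0.214  0.1971] jaw deg 90.1 j [ 0.21 -0.06  1.89  0.    1.31 -1.36] F [-0.23  0.17 -1.62] open 0.0472
shift cm [-18.77 -12.63  -0.3 ]
turn (tool) 0.1
```

B1 weighs about 2.1 N, so it is full. I carry it to the pan.

```bash
python3 -m inch '[[[-4,-4,-0.5,0],[-5,-5,0,0],[-5,-3.6,0,0],[0,0,0,0],[0,0,0,0],[0,0,0,0]]]'; python3 to.py .62 .088 .14 90
python3 - <<'E'
from h import *
im,d,E,K,D=snap('wrist','w2.png'); C=cloud(d,E,K,D); z=C[...,2]
np.savez('w2.npz',im=im,C=C,d=d)
m=(d>0)&(abs(z-.088)<.004)&(np.hypot(C[...,0]-.62,C[...,1]-.088)<.075)
P=C[m]; print(len(P),P.min(0),P.max(0))
from scipy.optimize import least_squares
r=np.hypot(P[:,0]-.62,P[:,1]-.088)
for R0 in (.064,.060):
    f=least_squares(lambda p:np.hypot(P[:,0]-p[0],P[:,1]-p[1])-R0,[.62,.088],loss='soft_l1',f_scale=.002); print(R0,f.x,f.cost)
E
```

```text
time: 6.12
tcp_pos: [0.5658, 0.095, 0.2024]
ee_rot: [-0.001, 1.0, 0.0, -0.0]
force: [-0.9, 0.1, -1.2]
opening: 0.047
t 6.12 tcp [0.5658 0.095  0.2024] jaw deg 90.2 j [-0.04  0.18  1.63  0.    1.33 -1.62] F [-0.88  0.14 -1.19] open 0.047
shift cm [-5.42 -0.72  6.24]
turn (tool) 0.2
1119 [0.55707649 0.02717756 0.08400617] [0.66608962 0.15238735 0.09055464]
0.064 [0.62391399 0.09079512] 0.0014215222243290286
0.06 [0.61882254 0.09028485] 0.0008643072264755109
```

View pics/w2.png

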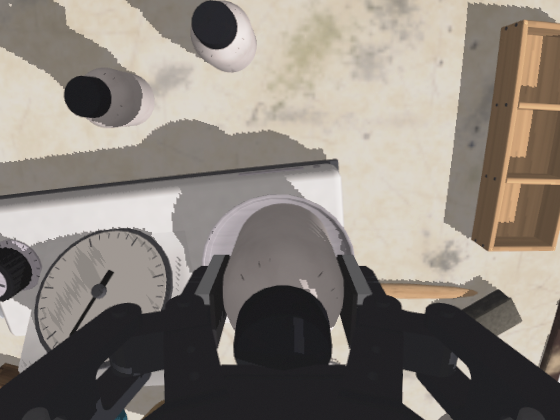

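Wrist view: the pan's rim circle is around (280,260), and the bottle is held above it. The dial is clear on the left, with its pointer up-right. Pan centre is about (0.621, 0.090).

```bash
python3 -m inch '[[[-2.8,-0.3,0,0],[-2.8,-0.2,0,0],[0,0,4,0],[0,0,4,0],[0,0,1.2,0],[0,0,0,0],[0,0,0,0]]]'; python3 to.py .621 .09 .1005 90
```

```text
time: 7.05
tcp_pos: [0.624, 0.0893, 0.1128]
ee_rot: [-0.001, 1.0, -0.0, 0.002]
force: [0.4, 0.0, -1.2]
opening: 0.0472
t 7.05 tcp [0.624  0.0893 0.1128] jaw deg 90.1 j [-0.05  0.41  1.54 -0.    1.19 -1.62] F [ 0.43  0.05 -1.2 ] open 0.0472
shift cm [0.31 0.07 1.23]
turn (tool) 0.1
```

```bash
python3 -m inch '[[[0.3,0,0.4,0],[0,0,0.4,0],[0,0,0.4,0],[0,0,0,0],[0,0,0,0],[0,0,0,0]]]'; python3 wt.py; python3 to.py .621 .09 .1005 90
```

```text
time: 7.8
tcp_pos: [0.6198, 0.0891, 0.0985]
ee_rot: [-0.001, 1.0, -0.0, 0.0]
force: [1.2, -0.2, 1.2]
opening: 0.0474
F mean [ 1.15 -0.15  0.33] sd [0.42 0.42 0.23] open 0.046934548306972086 t 8.2
t 8.2 tcp [0.6198 0.0891 0.0984] jaw deg 90.1 j [-0.05  0.41  1.56 -0.    1.17 -1.62] F [ 1.07 -0.14  0.65] open 0.0469
shift cm [-0.12  0.09 -0.21]
turn (tool) 0.1
```

```bash
python3 -m inch '[[[0,0,-0.1,0],[0,0,0,0],[0,0,0,0],[0,0,0,0]]]' 1;  python3 -m inch '[[[0,0,-2,0],[0,0,-5,0],[0,0,-5,0],[3,3,-1,0],[5,4.5,0,0],[4,4.5,0,0],[0,0,0,0],[0,0,0,0]]]'; python3 to.py .54 -.05 .22 90
python3 - <<'E'
from h import *
im,d,E,K,D=snap('wrist','w3.png'); C=cloud(d,E,K,D); np.savez('w3.npz',im=im,C=C,d=d,E=E)
snap('scene','s3.png')
E
```

```text
time: 8.7
tcp_pos: [0.6194, 0.0891, 0.0992]
ee_rot: [-0.001, 1.0, 0.0, -0.0]
force: [-0.1, -0.5, 0.3]
opening: 0.085
time: 9.7
tcp_pos: [0.5037, 0.2056, 0.2306]
ee_rot: [-0.001, 1.0, -0.0, 0.001]
force: [-0.9, -1.1, -0.2]
opening: 0.0852
t 9.7 tcp [0.5037 0.2056 0.2306] jaw deg 90.1 j [ 0.17  0.08  1.69 -0.    1.38 -1.41] F [-0.89 -1.06 -0.24] open 0.0852
shift cm [ -3.58 -25.57   1.07]
turn (tool) 0.1
```

View pics/w3.png

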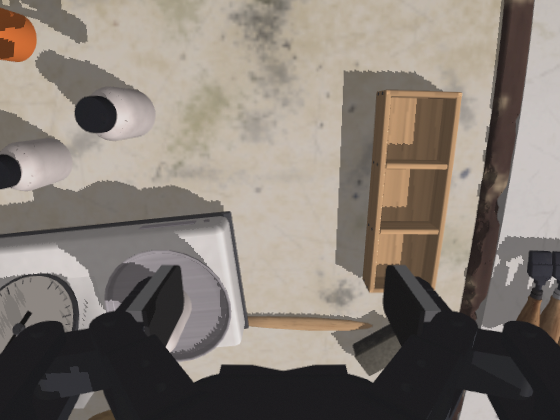

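View pics/s3.png

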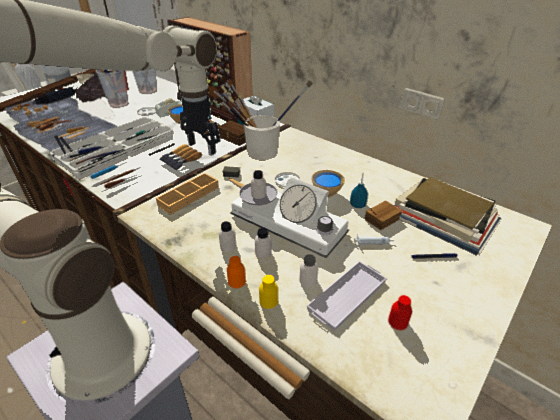

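The bottle stands on the pan at (258,187) in the scene view. I moved to the left instead of the right, so I go back right to view the dial.

```bash
python3 -m inch '[[[0,-6,0,0],[0,-6,0,0],[0,-6,0,0],[0,-6,0,0],[0,-1.5,0,0],[0,0,0,0],[0,0,0,0]]]'; python3 to.py .62 -.05 .22 90
python3 - <<'E'
from h import *
im,d,E,K,D=snap('wrist','w4.png'); C=cloud(d,E,K,D); np.savez('w4.npz',im=im,C=C,d=d,E=E)
E
```

```text
time: 10.68
tcp_pos: [0.5035, -0.0483, 0.2293]
ee_rot: [-0.001, 1.0, 0.0, -0.0]
force: [-0.4, 0.3, 0.5]
opening: 0.0853
t 10.68 tcp [ 0.5035 -0.0483  0.2293] jaw deg 90.1 j [-0.34 -0.02  1.79  0.    1.37 -1.91] F [-0.4   0.25  0.49] open 0.0853
shift cm [-11.65  -0.2    0.92]
turn (tool) 0.1
```

View pics/w4.png

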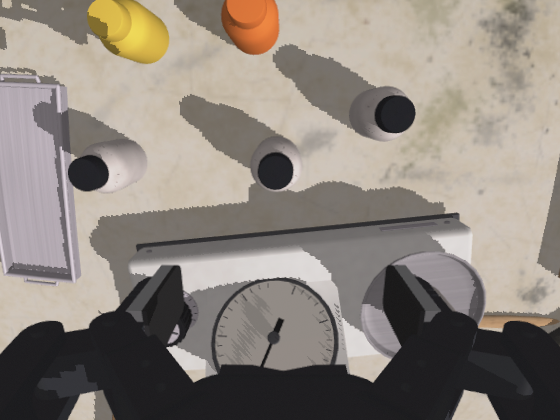

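```bash
python3 -m inch '[[[-5,-1,0,0],[-5,0,0,0],[0,0,0,0],[0,0,0,0],[0,0,0,0]]]'
python3 - <<'E'
from h import *
im,d,E,K,D=snap('wrist','w5.png'); C=cloud(d,E,K,D); np.savez('w5.npz',im=im,C=C,d=d,E=E,K=K,D=D)
c=cv2.resize(cv2.rotate(im[100:330,150:420],cv2.ROTATE_180),None,fx=2.5,fy=2.5,interpolation=cv2.INTER_CUBIC); cv2.imwrite('pics/w5c.png',c)
z=C[...,2]
m=(d>0)&(z>.083)&(z<.093)&(np.hypot(C[...,0]-.634,C[...,1]+.168)<.04); print('knob',m.sum(),C[m].min(0),C[m].max(0))
E
```

```text
time: 11.35
tcp_pos: [0.6027, -0.0584, 0.2299]
ee_rot: [-0.001, 1.0, -0.0, 0.0]
force: [-0.6, 0.4, -0.2]
opening: 0.0851
knob 1853 [ 0.61320552 -0.18712964  0.08300354] [ 0.65791399 -0.14282029  0.0929973 ]
```

View pics/w5c.png

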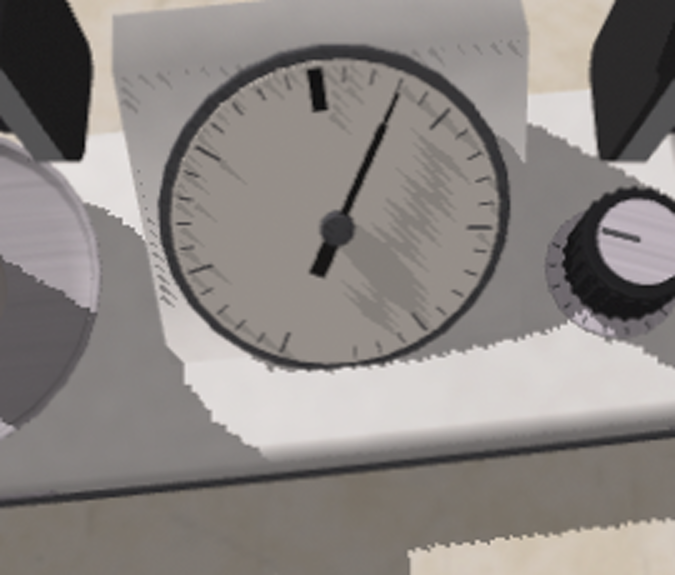

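The enlarged view shows the pointer tip at (398,88) and the broad mark at (317,90), with the dial pivot at (337,228). I rectify the dial plane to measure both angles.

```bash
cat > dial.py <<'E'
import sys
from h import *
from scipy.optimize import least_squares
tag=sys.argv[1]
im,d,E,K,D=snap('wrist'); C=cloud(d,E,K,D)
# rough centre, scale yaw
yaw=np.radians(5.0); xs=np.array([np.cos(yaw),np.sin(yaw),0]); ys=np.array([-np.sin(yaw),np.cos(yaw),0])
c=np.array([.640,-.058,.096])
m=(d>0)&(np.linalg.norm(C-c,axis=-1)<.045); P=C[m]
o=P.mean(0); 
for _ in range(3):
    n=np.linalg.svd(P-P.mean(0),full_matrices=False)[2][2]; o=P.mean(0); P=P[abs((P-o)@n)<.003]
n=n if n[2]>0 else -n
r=np.cross([0,0,1],-n*np.array([1,1,0])); r/=np.linalg.norm(r)  # horizontal in-plane
if r[1]>0: r=-r   # right seen from front = -y
u=np.cross(n,r); 
print('normal',np.round(n,3),'tilt',round(np.degrees(np.arccos(n[2])),1),'yaw',round(np.degrees(np.arctan2(r[0],-r[1])),2))
# rectified, 0.2mm/px, 700
N=700; g=(np.arange(N)-N/2)*.0002
X=c+n*((o-c)@n)
G=X+g[None,:,None]*r-g[:,None,None]*u
uv=proj(G.reshape(-1,3),E,K,D).reshape(N,N,2).astype(np.float32)
rc=cv2.remap(im,uv[...,0],uv[...,1],cv2.INTER_CUBIC); cv2.imwrite('pics/%s.png'%tag,rc)
gr=cv2.cvtColor(rc,cv2.COLOR_BGR2GRAY)
# ring: dark annulus circle
best=None
h=cv2.HoughCircles(cv2.GaussianBlur(gr,(9,9),2),cv2.HOUGH_GRADIENT,2,50,param1=80,param2=40,minRadius=260,maxRadius=320)
print('circles',None if h is None else h[0][:3])
# pivot: dark hub nearest to the middle
# pivot: best dark disc (radius 6 mm) near the rough centre
b=(255-gr).astype(np.float32); k=np.zeros((81,81),np.float32); cv2.circle(k,(40,40),27,1,-1); k/=k.sum(); k2=np.zeros((81,81),np.float32); cv2.circle(k2,(40,40),38,1,4); k2/=k2.sum()
rs=cv2.filter2D(b,-1,k)-cv2.filter2D(b,-1,k2); rs[:250]=-1e9; rs[450:]=-1e9; rs[:,:250]=-1e9; rs[:,450:]=-1e9
pv=np.array(np.unravel_index(rs.argmax(),rs.shape))[::-1]; print('pivot',pv)
def prof(r0,r1,cen):
    a=np.arange(-1.0,1.0,.002); rr=np.arange(r0,r1,1.)
    x=cen[0]+rr[None]*np.sin(a)[:,None]; y=cen[1]-rr[None]*np.cos(a)[:,None]
    return a,cv2.remap(gr,x.astype(np.float32),y.astype(np.float32),cv2.INTER_LINEAR).astype(float).mean(1)
for nm,r0,r1 in (('inner 20-32',100,160),('mid 32-42',160,210),('tip 44-49',220,245),('out 45-54',225,270)):
    a,p=prof(r0,r1,pv); dk=np.clip(np.median(p)-25-p,0,None)
    idx=np.where(dk>0)[0]
    for s in np.split(idx,np.where(np.diff(idx)>8)[0]+1):
        if len(s): print(nm,'angle',round((a[s]*dk[s]).sum()/dk[s].sum(),4),'width',round(len(s)*.002,3),'depth',round(dk[s].max(),0))
E
python3 dial.py d1
```

```text
normal [-0.702 -0.075  0.708] tilt 44.9 yaw 6.13
circles [[345.  345.  303.4]
 [327.  397.  292.4]
 [381.  381.  292.4]]
pivot [318 415]
inner 20-32 angle 0.4637 width 0.146 depth 100.0
mid 32-42 angle 0.4648 width 0.1 depth 100.0
tip 44-49 angle 0.465 width 0.08 depth 100.0
out 45-54 angle -0.9966 width 0.01 depth 4.0
out 45-54 angle -0.6538 width 0.022 depth 10.0
out 45-54 angle 0.4649 width 0.074 depth 99.0
```

View pics/d1.png

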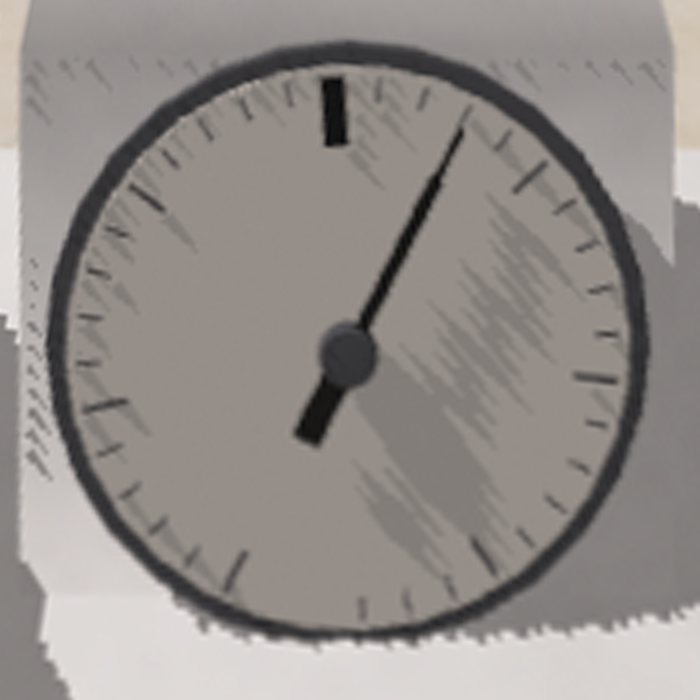

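Pointer at +0.47 rad, mark at −0.054 rad, so the knob must go about 4.2 rad (240°) counter-clockwise. I go above the knob at (0.6356, −0.165) and wind the wrist to jaw angle 15°.

```bash
python3 -m inch '[[[-1.6,-5.3,0,0],[-1.7,-5.4,0,0],[0,0,0,10.6],[0,0,0,10.6],[0,0,0,10.6],[0,0,0,10.6],[0,0,0,10.6],[0,0,0,10.6],[0,0,0,10.6],[0,0,0,10.6]]]'
python3 -m inch '[[[0,0,0,10.6],[0,0,0,10.6],[0,0,0,10.6],[0,0,0,10.6],[0,0,0,10.6],[0,0,0,10.6],[0,0,0,10.6],[0,0,0,10.6],[0,0,0,10.6],[0,0,0,10.6]]]'
python3 -m inch '[[[0,0,0,10.6],[0,0,0,10.6],[0,0,0,10.6],[0,0,0,10.6],[0,0,0,10.6],[0,0,0,10.6],[0,0,0,0],[0,0,0,0]]]'
python3 to.py .6356 -.165 .068 15
```

```text
time: 12.7
tcp_pos: [0.6361, -0.166, 0.2299]
ee_rot: [0.676, 0.737, 0.0, 0.0]
force: [-0.5, 0.6, 0.4]
opening: 0.0854
time: 13.95
tcp_pos: [0.6361, -0.166, 0.2299]
ee_rot: [0.995, -0.096, 0.0, 0.0]
force: [0.2, -0.5, -0.5]
opening: 0.0848
time: 14.95
tcp_pos: [0.6363, -0.166, 0.2296]
ee_rot: [0.798, -0.603, 0.0, -0.0]
force: [0.9, 0.1, -0.4]
opening: 0.0853
t 14.95 tcp [ 0.6363 -0.166   0.2296] jaw deg -164.1 j [-0.44  0.37  1.35 -0.    1.42  2.43] F [ 0.86  0.14 -0.4 ] open 0.0853
shift cm [-0.12  0.05 16.16]
turn (tool) 0.9
```

```bash
python3 -m inch '[[[-0.1,0,5,0],[0,0,5,0],[0,0,4,0],[0,0,2.2,0],[0,0,0,0],[0,0,0,0]]]'; python3 -m inch '[[[0,0,0,0],[0,0,0,0],[0,0,0,0],[0,0,0,0],[0,0,0,0],[0,0,0,0]]]' -1; python3 to.py .6356 -.165 .068 15
```

```text
time: 15.7
tcp_pos: [0.6377, -0.1658, 0.0696]
ee_rot: [0.797, -0.604, 0.002, -0.0]
force: [-0.0, 0.9, 1.0]
opening: 0.0853
time: 16.45
tcp_pos: [0.6358, -0.1656, 0.0687]
ee_rot: [0.797, -0.604, -0.0, 0.001]
force: [-6.0, -0.6, 7.6]
opening: 0.0413
t 16.45 tcp [ 0.6358 -0.1656  0.0687] jaw deg -164.3 j [-0.44  0.52  1.47 -0.    1.15  2.43] F [-5.95 -0.62  7.58] open 0.0413
shift cm [-0.06 -0.    0.07]
turn (tool) 0.7
```

```bash
python3 -m inch '[[[0,0,0,-5],[0,0,0,-10],[0,0,0,-10],[0,0,0,-10],[0,0,0,-10],[0,0,0,-10],[0,0,0,-10],[0,0,0,-10],[0,0,0,-10],[0,0,0,-10]]]'
python3 -m inch '[[[0,0,0,-10],[0,0,0,-10],[0,0,0,-10],[0,0,0,-10],[0,0,0,-10],[0,0,0,-10],[0,0,0,-10],[0,0,0,-10],[0,0,0,-5],[0,0,0,0]]]'
python3 to.py .6356 -.165 .068 15
```

```text
time: 17.7
tcp_pos: [0.6363, -0.1644, 0.0687]
ee_rot: [0.983, 0.182, -0.0, -0.001]
force: [-3.5, 3.4, 7.8]
opening: 0.0408
time: 18.95
tcp_pos: [0.6352, -0.164, 0.0687]
ee_rot: [0.603, 0.797, -0.0, -0.002]
force: [-8.2, 4.6, 11.0]
opening: 0.0411
t 18.95 tcp [ 0.6352 -0.164   0.0687] jaw deg 15.8 j [-0.44  0.52  1.47  0.    1.15 -0.71] F [-8.18  4.59 11.01] open 0.0411
shift cm [-0.11  0.01  0.07]
turn (tool) 0.8
```

```bash
python3 -m inch '[[[0,0,0,0],[0,0,0,0],[0,0,0,0],[0,0,0,10],[0,0,0,10],[0,0,0,10],[0,0,0,10],[0,0,0,5],[0,0,0,0],[0,0,0,0]]]' 0.45
python3 to.py .6363 -.165 .068 -30
python3 -m inch '[[[0,0,0,0],[0,0,0,0],[0,0,0,0],[0,0,0,0]]]' -1;python3 to.py .6363 -.165 .068 -30
python3 -m inch '[[[0,0,0,-10],[0,0,0,-10],[0,0,0,-10],[0,0,0,-10],[0,0,0,-10],[0,0,0,-8],[0,0,0,0],[0,0,0,0]]]'
python3 to.py .6363 -.165 .068 -30
```

```text
time: 20.2
tcp_pos: [0.6362, -0.1651, 0.0672]
ee_rot: [0.863, 0.506, -0.0, -0.0]
force: [0.0, 0.2, -0.6]
opening: 0.0619
t 20.2 tcp [ 0.6362 -0.1651  0.0672] jaw deg -29.2 j [-0.44  0.53  1.47 -0.    1.14  0.07] F [ 0.02  0.22 -0.64] open 0.0619
shift cm [ 0.01 -0.   -0.08]
turn (tool) 0.8
time: 20.7
tcp_pos: [0.6355, -0.1647, 0.0678]
ee_rot: [0.863, 0.506, -0.001, -0.001]
force: [-4.8, 2.6, 6.3]
opening: 0.0409
t 20.7 tcp [ 0.6355 -0.1647  0.0678] jaw deg -29.3 j [-0.44  0.53  1.47 -0.    1.15  0.07] F [-4.78  2.61  6.25] open 0.0409
shift cm [ 0.01  0.09 -0.02]
turn (tool) 0.7
time: 21.7
tcp_pos: [0.6354, -0.1647, 0.0678]
ee_rot: [0.509, 0.86, -0.0, -0.001]
force: [-3.4, 2.3, 5.5]
opening: 0.0412
t 21.7 tcp [ 0.6354 -0.1647  0.0678] jaw deg 28.7 j [-0.44  0.53  1.47 -0.    1.15 -0.94] F [-3.43  2.3   5.47] open 0.0412
shift cm [-0.07  0.07 -0.02]
turn (tool) 58.7
```

```bash
python3 -m inch '[[[0,0,0,0],[0,0,0,0],[0,0,0,0],[0,0,-4,0],[0,0,-6,0],[0,0,-6,0],[0,0,0,-10.5],[0,0,0,-10.5],[0,0,0,-10.5],[0,0,0,-10.5]]]' 0.45
python3 -m inch '[[[0,0,0,-10.5],[0,0,0,-8.8],[2,5,0,0],[1.4,5.6,0,0],[0,0,0,0],[0,0,0,0],[0,0,0,0]]]'; python3 to.py .603 -.058 .23 90
sed -i 's/rs\[:250\]=-1e9; rs\[450:\]=-1e9; rs\[:,:250\]=-1e9; rs\[:,450:\]=-1e9/rs[:330]=-1e9; rs[380:]=-1e9; rs[:,:320]=-1e9; rs[:,375:]=-1e9/' dial.py
python3 dial.py d2
```

```text
time: 22.95
tcp_pos: [0.6363, -0.1651, 0.2273]
ee_rot: [0.165, 0.986, -0.0, 0.0]
force: [0.1, -0.1, -1.0]
opening: 0.0619
time: 23.82
tcp_pos: [0.6026, -0.0604, 0.2273]
ee_rot: [0.001, 1.0, -0.0, 0.0]
force: [0.0, -0.2, -0.6]
opening: 0.0621
t 23.82 tcp [ 0.6026 -0.0604  0.2273] jaw deg 89.9 j [-0.3   0.24  1.51 -0.    1.39 -1.87] F [ 0.03 -0.19 -0.6 ] open 0.0621
shift cm [-0.04  0.24 -0.27]
turn (tool) -0.1
normal [-0.702 -0.076  0.709] tilt 44.9 yaw 6.18
circles [[349.  347.  282.6]
 [299.  359.  281.4]
 [329.  299.  310. ]]
pivot [348 354]
inner 20-32 angle -0.0557 width 0.136 depth 107.0
mid 32-42 angle -0.0541 width 0.092 depth 97.0
tip 44-49 angle -0.9108 width 0.032 depth 22.0
tip 44-49 angle -0.0579 width 0.12 depth 107.0
tip 44-49 angle 0.7961 width 0.022 depth 13.0
out 45-54 angle -0.9101 width 0.03 depth 37.0
out 45-54 angle -0.0572 width 0.112 depth 103.0
out 45-54 angle 0.7978 width 0.03 depth 30.0
```

View pics/d2.png

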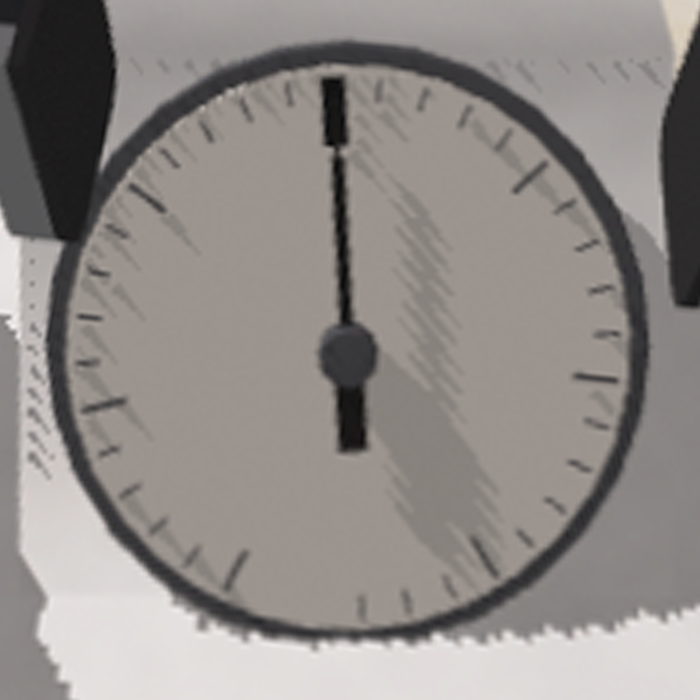

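Pointer (−0.055) and mark (−0.057) now agree to about 0.003 rad, with the hand off. I take B1 from the pan to the crate, after checking the scene.

```bash
python3 -m inch '[[[-1,6,0,0],[-0.7,6,0,0],[0,3,0,0],[0,0,0,0],[0,0,0,0],[0,0,0,0]]]' 1; python3 to.py .6195 .0891 .099 90
python3 - <<'E'
from fit import *
for cam in ['scene','side']:
  im,d,E,K,D=snap(cam,cam+'6.png'); C=cloud(d,E,K,D)
  for r in bottles(C,im,d>0): print(cam,r[0],np.round(r[1],4),round(r[2],4),r[3],np.round(r[4]))
im,d,E,K,D=snap('wrist','w6.png'); C=cloud(d,E,K,D); z=C[...,2]
m=(d>0)&(z>.148)&(z<.17)&(np.hypot(C[...,0]-.62,C[...,1]-.09)<.05); print(m.sum(), C[m].min(0),C[m].max(0))
E
```

```text
time: 24.62
tcp_pos: [0.6195, 0.0894, 0.2273]
ee_rot: [0.001, 1.0, -0.0, -0.0]
force: [0.0, 0.1, 0.2]
opening: 0.0857
t 24.62 tcp [0.6195 0.0894 0.2273] jaw deg 89.9 j [-0.05  0.29  1.45 -0.    1.4  -1.62] F [0.05 0.15 0.19] open 0.0857
shift cm [ 0.   -0.02 12.83]
turn (tool) -0.1
scene [0.6152 0.0835 0.0756] [0.6198 0.0889] 0.0995 [239 182  39  23 575] [133. 135. 139.]
scene [ 0.6346 -0.0724  0.084 ] [ 0.6588 -0.0595] 0.1 [276 194  52  29 653] [141. 153. 158.]
scene [ 0.6287 -0.1713  0.085 ] [ 0.6328 -0.1696] 0.093 [318 216  15  15 189] [100. 101. 105.]
scene [0.4309 0.0387 0.082 ] [0.4318 0.0412] 0.0882 [221 221  11  11  97] [34. 34. 35.]
scene [ 0.4792 -0.0612  0.0821] [ 0.482  -0.0584] 0.0884 [258 228  11  11  96] [23. 22. 22.]
scene [ 0.4804 -0.2264  0.0824] [ 0.4829 -0.2244] 0.089 [304 254  12  13 123] [52. 57. 58.]
scene [ 0.3488 -0.0834  0.0825] [ 0.3512 -0.0805] 0.0888 [229 256  13  13 125] [  6.  96. 203.]
scene [ 0.3559 -0.1932  0.0825] [ 0.3584 -0.1914] 0.0886 [262 275  13  13 140] [  4. 177. 204.]
side [ 0.6287 -0.0357  0.0816] [ 0.6348 -0.0168] 0.1 [ 261  191   80   41 1222] [142. 140. 145.]
side [0.4297 0.0377 0.0806] [0.4322 0.0428] 0.0882 [228 210  11   9  83] [85. 86. 89.]
side [ 0.4776 -0.0625  0.0806] [ 0.4794 -0.058 ] 0.0879 [257 218  11  11  91] [59. 56. 58.]
side [ 0.3479 -0.0851  0.0808] [ 0.3494 -0.0817] 0.0874 [218 231  11  11 103] [ 26. 110. 202.]
side [ 0.4797 -0.2284  0.0809] [ 0.4819 -0.2237] 0.0874 [286 241  13  11 117] [54. 51. 53.]
side [ 0.355  -0.1954  0.0813] [ 0.3566 -0.1912] 0.0876 [237 247  12  12 121] [ 21. 175. 202.]
1740 [0.60375828 0.07271325 0.14802089] [0.63383648 0.10299232 0.16084932]
```

View pics/w6.png

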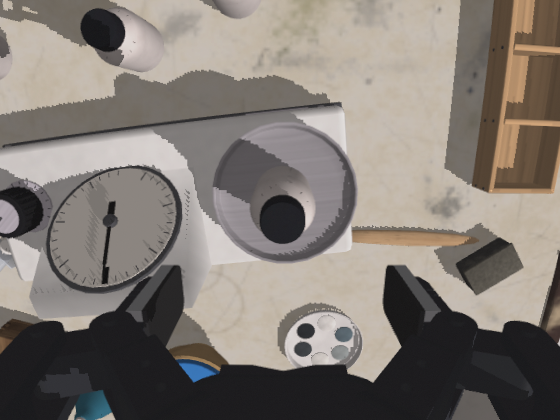

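View pics/scene6.png

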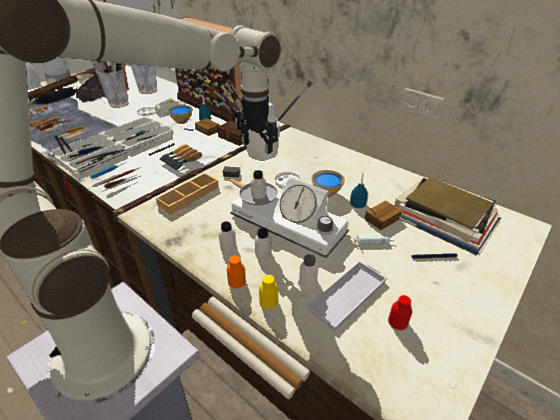

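The bottle stands upright near the pan centre with its cap at (282,220), and no other bottle has moved. I pick it up.

```bash
python3 -m inch '[[[0,0,5,0],[0,0,5,0],[0,0,2.8,0],[0,0,0,0],[0,0,0,0]]]'; python3 -m inch '[[[0,0,0,0],[0,0,0,0],[0,0,0,0],[0,0,0,0],[0,0,0,0]]]' -1; python3 -m inch '[[[0,0,-4,0],[0,0,-5,0],[0,0,-3,0],[1.2,6,0,0],[1.5,6,0,0],[0,6,0,0],[0,6,0,0],[0,0.9,0,0],[0,0,0,0],[0,0,0,0]]]';python3 to.py .5906 .3388 .036 90
```

```text
time: 25.4
tcp_pos: [0.6205, 0.0907, 0.1011]
ee_rot: [0.0, 1.0, -0.0, 0.001]
force: [-0.4, 0.3, 1.1]
opening: 0.0855
time: 26.02
tcp_pos: [0.6196, 0.0909, 0.0996]
ee_rot: [0.0, 1.0, -0.0, 0.0]
force: [2.0, -0.5, 0.4]
opening: 0.0469
time: 27.28
tcp_pos: [0.5925, 0.3383, 0.2189]
ee_rot: [0.001, 1.0, -0.0, -0.0]
force: [-0.0, -0.6, -2.5]
opening: 0.0466
t 27.27 tcp [0.5925 0.3383 0.2189] jaw deg 89.9 j [ 0.34  0.44  1.27 -0.    1.43 -1.23] F [-0.01 -0.6  -2.47] open 0.0466
shift cm [ 0.17  0.07 18.29]
turn (tool) -0.1
```

```bash
python3 -m inch '[[[0.1,0,6,0],[0,0,6,0],[0,0,3,0],[0,0,2,0],[0,0,0,0],[0,0,0,0],[0,0,0,0]]]'; python3 to.py .5906 .3388 .0355 90
```

```text
time: 28.15
tcp_pos: [0.5928, 0.3404, 0.0516]
ee_rot: [0.0, 1.0, 0.001, 0.002]
force: [-0.1, -0.1, -1.7]
opening: 0.0471
t 28.15 tcp [0.5928 0.3404 0.0516] jaw deg 90.0 j [ 0.34  0.6   1.39 -0.    1.14 -1.23] F [-0.11 -0.13 -1.73] open 0.0471
shift cm [ 0.22 -0.16  1.61]
turn (tool) -0.0
```

```bash
python3 -m inch '[[[0.2,-0.1,0.8,0],[0,0,0.7,0],[0,0,0,0],[0,0,0,0]]]'; python3 to.py .5906 .3388 .0355 90;python3 -m inch '[[[0,0,0,0],[0,0,0,0],[0,0,0,0]]]' 1;  python3 -m inch '[[[0,0,-3,0],[0,0,-6,0],[0,0,-6,0],[2,-3,-4,0],[0,0,0,0],[0,0,0,0]]]'; python3 to.py .432 .0425 .028 90
python3 - <<'E'
from h import *
snap('wrist','w7.png')
E
```

```text
time: 28.65
tcp_pos: [0.5896, 0.3391, 0.0364]
ee_rot: [-0.0, 1.0, -0.0, 0.0]
force: [-6.0, -2.6, 11.6]
opening: 0.0471
t 28.65 tcp [0.5896 0.3391 0.0364] jaw deg 90.0 j [ 0.34  0.62  1.41 -0.    1.12 -1.23] F [-5.96 -2.64 11.56] open 0.0471
shift cm [-0.1  -0.03  0.09]
turn (tool) 0.0
time: 29.02
tcp_pos: [0.5892, 0.3389, 0.0339]
ee_rot: [0.0, 1.0, -0.0, -0.0]
force: [-0.3, -0.8, -0.6]
opening: 0.0854
time: 29.78
tcp_pos: [0.569, 0.3089, 0.2232]
ee_rot: [0.0, 1.0, -0.0, -0.001]
force: [0.1, 0.0, -0.9]
opening: 0.0852
t 29.77 tcp [0.569  0.3089 0.2232] jaw deg 90.0 j [ 0.31  0.35  1.38  0.    1.41 -1.26] F [ 0.11  0.03 -0.85] open 0.0852
shift cm [ 13.66 -26.64  19.55]
turn (tool) -0.0
```

View pics/w7.png

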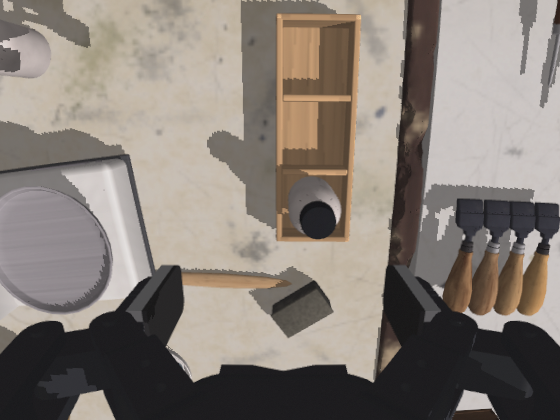

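B1 stands upright in the far cell at (318,215). Next is B2.

```bash
python3 -m inch '[[[2.7,-5.4,0,0],[2.7,-5.3,0,0],[2.7,-5.3,0,0],[2.7,-5.3,0,0],[2.8,-5.3,0,0],[0,0,0,0],[0,0,0,0]]]'; python3 to.py .432 .0425 .029 90
python3 - <<'E'
from h import *
im,d,E,K,D=snap('wrist','w8.png'); C=cloud(d,E,K,D); z=C[...,2]
m=(d>0)&(z>.075)&(z<.095)&(np.hypot(C[...,0]-.432,C[...,1]-.0425)<.05); print(m.sum(), C[m].min(0),C[m].max(0),(C[m].min(0)+C[m].max(0))/2)
E
```

```text
time: 30.7
tcp_pos: [0.4332, 0.0433, 0.2233]
ee_rot: [0.0, 1.0, 0.0, -0.001]
force: [-0.0, -0.4, 0.6]
opening: 0.0857
t 30.7 tcp [0.4332 0.0433 0.2233] jaw deg 90.0 j [-0.18 -0.21  1.98  0.    1.38 -1.75] F [-0.02 -0.41  0.62] open 0.0857
shift cm [ 0.08 -0.1  19.43]
turn (tool) -0.0
1065 [0.41864838 0.02882412 0.07511565] [0.44858161 0.05920441 0.08966761] [0.433615   0.04401427 0.08239163]
```

```bash
python3 -m inch '[[[0,0,6,0],[0,0,6,0],[0,0,4.4,0],[0,0,3,0],[0,0,0,0],[0,0,0,0]]]'; python3 -m inch '[[[0,0,0,0],[0,0,0,0],[0,0,0,0],[0,0,0,0],[0,0,0,0]]]' -1; python3 -m inch '[[[0,0,-3,0],[0,0,-6,0],[0,0,-6,0],[0,0,-3,0],[0,0,0,0],[0,0,0,0],[0,0,0,0],[0,0,0,0]]]';python3 wt.py; python3 to.py .5206 .3388 .22 90
```

```text
time: 31.5
tcp_pos: [0.4344, 0.0435, 0.0313]
ee_rot: [-0.001, 1.0, -0.0, 0.001]
force: [-0.1, -0.2, 0.7]
opening: 0.0853
time: 32.12
tcp_pos: [0.4344, 0.043, 0.0319]
ee_rot: [0.0, 1.0, 0.0, 0.001]
force: [-1.5, 1.9, 8.6]
opening: 0.0471
time: 33.12
tcp_pos: [0.4325, 0.0431, 0.2089]
ee_rot: [0.0, 1.0, 0.0, -0.001]
force: [0.9, -0.4, -2.1]
opening: 0.0471
F mean [ 0.01  0.01 -2.12] sd [0.55 0.29 0.41] open 0.04697310252827559 t 33.525
t 33.52 tcp [0.4333 0.043  0.2103] jaw deg 90.0 j [-0.18 -0.2   1.99 -0.    1.35 -1.75] F [-0.17 -0.33 -2.16] open 0.047
shift cm [-8.72 29.58 -0.97]
turn (tool) -0.0
```

B2 is also full (2.1 N), so it goes to the crate's middle cell.

```bash
python3 -m inch '[[[-1.7,6,0,0],[-1.7,6,0,0],[-1.8,6,0,0],[-1.8,6,0,0],[-1.7,5.6,0,0],[0,0,4,0],[0,0,6,0],[0,0,4,0],[0,0,0,0],[0,0,0,0]]]'; python3 to.py .5206 .3388 .039 90
```

```text
time: 34.78
tcp_pos: [0.5217, 0.3393, 0.0725]
ee_rot: [0.0, 1.0, 0.001, 0.002]
force: [0.7, 0.2, -1.1]
opening: 0.0468
t 34.77 tcp [0.5217 0.3393 0.0725] jaw deg 90.0 j [ 0.38  0.44  1.58  0.    1.12 -1.19] F [ 0.67  0.17 -1.14] open 0.0468
shift cm [ 0.12 -0.05  3.34]
turn (tool) -0.0
```

```bash
python3 -m inch '[[[0,0,2,0],[0,0,1.3,0],[0,0,0,0],[0,0,0,0]]]'; python3 to.py .5206 .3388 .039 90;python3 -m inch '[[[0,0,0,0],[0,0,0,0],[0,0,0,0]]]' 1;  python3 -m inch '[[[0,0,-3,0],[0,0,-6,0],[0,0,-6,0],[2,-3,-3.5,0],[0,-6,0,0],[0,-6,0,0],[0,0,0,0],[0,0,0,0]]]'; python3 to.py .4815 -.058 .22 90
python3 - <<'E'
from fit import *
im,d,E,K,D=snap('wrist','w9.png')
for cam in ['scene']:
  im,d,E,K,D=snap(cam,'s9.png'); C=cloud(d,E,K,D)
  for r in bottles(C,im,d>0): print(cam,r[0],np.round(r[1],4),round(r[2],4),r[3],np.round(r[4]))
E
```

```text
time: 35.28
tcp_pos: [0.5206, 0.339, 0.0374]
ee_rot: [0.0, 1.0, 0.0, 0.0]
force: [0.9, 1.3, 0.3]
opening: 0.0476
t 35.27 tcp [0.5206 0.339  0.0374] jaw deg 90.0 j [ 0.38  0.49  1.6   0.    1.06 -1.19] F [0.88 1.33 0.35] open 0.0476
shift cm [ 0.   -0.02 -0.16]
turn (tool) -0.0
time: 35.65
tcp_pos: [0.5202, 0.3385, 0.0372]
ee_rot: [0.0, 1.0, -0.0, -0.0]
force: [0.3, -0.4, -0.3]
opening: 0.0853
time: 36.65
tcp_pos: [0.5003, 0.1888, 0.2224]
ee_rot: [0.0, 1.0, 0.0, 0.0]
force: [-0.2, 0.5, 0.0]
opening: 0.0856
t 36.65 tcp [0.5003 0.1888 0.2224] jaw deg 90.0 j [ 0.13  0.06  1.72  0.    1.36 -1.44] F [-0.19  0.51  0.01] open 0.0856
shift cm [  1.85 -24.69   0.23]
turn (tool) -0.0
scene [0.5851 0.3304 0.0831] [0.5881 0.3329] 0.0957 [196 165  11  11  85] [51. 52. 54.]
scene [0.509  0.3385 0.083 ] [0.5113 0.3412] 0.0942 [178 173  11  11  91] [55. 56. 58.]
scene [0.6243 0.0924 0.0802] [0.621  0.0879] 0.0893 [239 180  39  24 727] [153. 153. 158.]
scene [ 0.6341 -0.0718  0.084 ] [ 0.6595 -0.0596] 0.1 [276 194  52  28 647] [139. 151. 155.]
scene [ 0.6287 -0.1712  0.0849] [ 0.6339 -0.1672] 0.0937 [318 216  15  15 190] [ 98.  99. 103.]
scene [ 0.479  -0.0612  0.0821] [ 0.4805 -0.0587] 0.0887 [258 228  11  11  97] [26. 24. 24.]
scene [ 0.4803 -0.2265  0.0822] [ 0.4849 -0.2245] 0.0887 [304 254  12  13 125] [56. 61. 63.]
scene [ 0.3489 -0.0832  0.0826] [ 0.3518 -0.0807] 0.0889 [229 256  13  12 124] [ 12.  64. 143.]
scene [ 0.3559 -0.1932  0.0824] [ 0.3576 -0.1908] 0.0885 [262 275  13  13 141] [  4. 174. 202.]
```

View pics/w9.png

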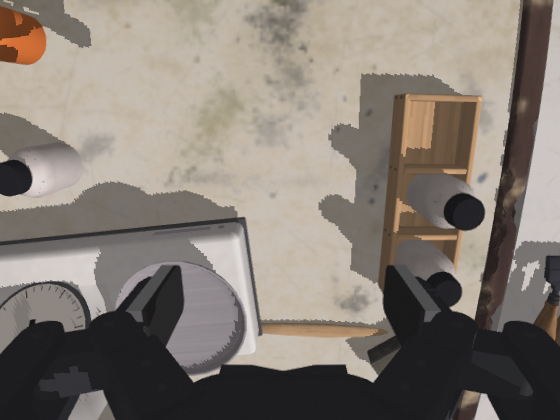

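View pics/s9.png

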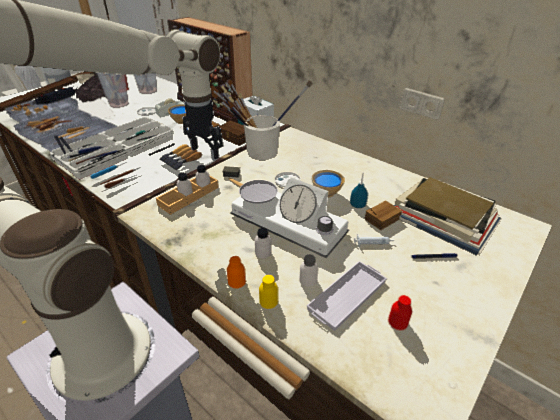

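Both full bottles are in the crate cells; the middle one sits slightly off-centre and will be checked later. Next is B3.

```bash
python3 -m inch '[[[0.5,-6,0,0],[0.5,-6,0,0],[0.5,-6,0,0],[0.3,-6,0,0],[0,-0.7,0,0],[0,0,0,0],[0,0,0,0]]]'; python3 to.py .4815 -.0575 .029 90
python3 - <<'E'
from h import *
im,d,E,K,D=snap('wrist','w10.png'); C=cloud(d,E,K,D); z=C[...,2]
m=(d>0)&(z>.075)&(z<.095)&(np.hypot(C[...,0]-.4815,C[...,1]+.0575)<.05); print(m.sum(), C[m].min(0),C[m].max(0),(C[m].min(0)+C[m].max(0))/2)
E
```

```text
time: 37.62
tcp_pos: [0.4824, -0.0566, 0.2222]
ee_rot: [-0.001, 1.0, 0.0, -0.0]
force: [0.3, 0.1, 1.5]
opening: 0.0853
t 37.62 tcp [ 0.4824 -0.0566  0.2222] jaw deg 90.1 j [-0.37 -0.07  1.85  0.    1.36 -1.94] F [0.29 0.07 1.48] open 0.0853
shift cm [ 0.08 -0.1  19.32]
turn (tool) 0.1
1069 [ 0.46728228 -0.07105971  0.07506405] [ 0.49792849 -0.04083389  0.08993877] [ 0.48260538 -0.0559468   0.08250141]
```

```bash
python3 -m inch '[[[0,0,6,0],[0,0,6,0],[0,0,4.4,0],[0,0,3,0],[0,0,0,0],[0,0,0,0]]]'; python3 -m inch '[[[0,0,0,0],[0,0,0,0],[0,0,0,0],[0,0,0,0],[0,0,0,0]]]' -1; python3 -m inch '[[[0,0,-3,0],[0,0,-6,0],[0,0,-6,0],[0,0,-3,0],[0,0,0,0],[0,0,0,0],[0,0,0,0],[0,0,0,0]]]';python3 wt.py; python3 to.py .621 .09 .22 90
```

```text
time: 38.42
tcp_pos: [0.4834, -0.0581, 0.0297]
ee_rot: [-0.001, 1.0, -0.0, 0.001]
force: [-0.3, 0.5, 0.1]
opening: 0.0853
time: 39.05
tcp_pos: [0.4835, -0.0586, 0.03]
ee_rot: [0.0, 1.0, -0.0, 0.001]
force: [-1.4, 1.4, 8.2]
opening: 0.0469
time: 40.05
tcp_pos: [0.4815, -0.0581, 0.2069]
ee_rot: [0.0, 1.0, 0.0, -0.001]
force: [0.3, 1.0, -1.4]
opening: 0.0473
F mean [ 0.08  0.18 -0.35] sd [0.34 0.49 0.34] open 0.047054571876956136 t 40.45
t 40.45 tcp [ 0.4822 -0.0583  0.2083] jaw deg 90.0 j [-0.37 -0.06  1.87 -0.    1.33 -1.94] F [-0.45 -0.38  0.  ] open 0.0471
shift cm [-13.88  14.83  -1.17]
turn (tool) -0.0
```

B3 is empty (0.4 N), so it goes on the pan.

```bash
python3 -m inch '[[[-3.4,3.7,0,0],[-3.5,3.7,0,0],[-3.5,3.7,0,0],[-3.5,3.7,0,0],[0,0,3,0],[0,0,3,0],[0,0,3,0],[0,0,0,0],[0,0,0,0]]]'; python3 to.py .620 .0895 .1072 90
```

```text
time: 41.58
tcp_pos: [0.6221, 0.0896, 0.1197]
ee_rot: [0.0, 1.0, -0.0, 0.001]
force: [0.2, -0.6, 0.7]
opening: 0.0472
t 41.58 tcp [0.6221 0.0896 0.1197] jaw deg 90.0 j [-0.05  0.39  1.54  0.    1.21 -1.62] F [ 0.19 -0.56  0.69] open 0.0472
shift cm [ 0.21 -0.01  1.25]
turn (tool) -0.0
```

```bash
python3 -m inch '[[[0.1,0,0.7,0],[0,0,0.4,0],[0,0,0,0],[0,0,0,0],[0,0,0,0]]]'; python3 to.py .620 .0895 .1072 90;python3 wt.py
```

```text
time: 42.2
tcp_pos: [0.6203, 0.0897, 0.1076]
ee_rot: [0.0, 1.0, -0.0, 0.0]
force: [-0.8, 0.9, -0.3]
opening: 0.0475
t 42.2 tcp [0.6203 0.0897 0.1076] jaw deg 90.0 j [-0.05  0.41  1.55 -0.    1.18 -1.62] F [-0.84  0.9  -0.26] open 0.0475
shift cm [ 0.03 -0.02  0.04]
turn (tool) -0.0
F mean [-0.43 -0.21 -0.38] sd [0.32 0.48 0.55] open 0.047213623984726845 t 42.6
```

```bash
python3 -m inch '[[[0,0,0.08,0],[0,0,0,0]]]'; python3 -m inch '[[[0,0,0,0],[0,0,0,0],[0,0,0,0],[0,0,0,0]]]' 1;  python3 -m inch '[[[0,0,-2,0],[0,0,-5,0],[0,0,-5,0],[0,0,-1,0],[0,0,0,0],[0,0,0,0]]]'
python3 - <<'E'
from h import *
im,d,E,K,D=snap('wrist','w11.png'); C=cloud(d,E,K,D); z=C[...,2]
m=(d>0)&(z>.15)&(z<.175)&(np.hypot(C[...,0]-.62,C[...,1]-.09)<.05); print(m.sum(), C[m].min(0),C[m].max(0))
E
python3 to.py .482 -.224 .22
```

```text
time: 42.85
tcp_pos: [0.6202, 0.0897, 0.1065]
ee_rot: [0.0, 1.0, -0.0, 0.0]
force: [-0.4, 0.4, -0.1]
opening: 0.047
time: 43.35
tcp_pos: [0.6202, 0.0897, 0.1065]
ee_rot: [0.0, 1.0, 0.0, 0.0]
force: [-0.3, 0.5, -0.3]
opening: 0.0853
time: 44.1
tcp_pos: [0.6192, 0.0897, 0.2347]
ee_rot: [0.0, 1.0, 0.0, -0.002]
force: [0.5, 0.6, -0.7]
opening: 0.0858
1753 [0.60423778 0.07321263 0.15014991] [0.63475123 0.1040056  0.16649293]
t 44.15 tcp [0.6191 0.0897 0.2344] jaw deg 90.0 j [-0.05  0.29  1.44 -0.    1.42 -1.62] F [-0.01  0.02 -0.49] open 0.0856
shift cm [ 13.7  -31.37   1.49]
```

View pics/w11.png

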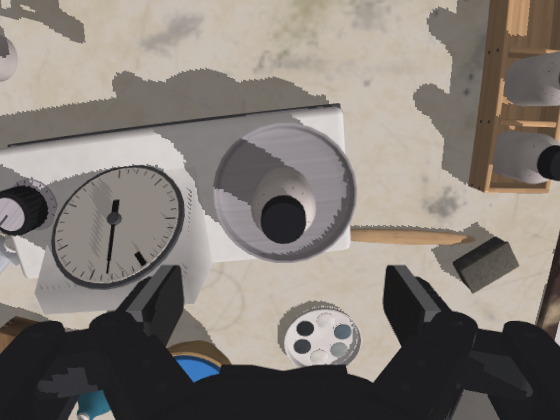

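The empty bottle stands upright at the pan centre (283,222), and the mark has swung left as it should. Next is B4; path runs at height over the console.

```bash
python3 -m inch '[[[2.7,-6.2,0,0],[2.7,-6.2,0,0],[2.7,-6.2,0,0],[2.8,-6.2,0,0],[2.8,-6.2,0.8,0],[0,-0.4,0,0],[0,0,0,0],[0,0,0,0]]]'; python3 to.py .482 -.224 .029 90
python3 - <<'E'
from h import *
im,d,E,K,D=snap('wrist','w12.png'); C=cloud(d,E,K,D); z=C[...,2]
m=(d>0)&(z>.075)&(z<.095)&(np.hypot(C[...,0]-.482,C[...,1]+.224)<.05); print(m.sum(), C[m].min(0),C[m].max(0),(C[m].min(0)+C[m].max(0))/2)
E
```

```text
time: 45.15
tcp_pos: [0.4944, -0.1983, 0.2288]
ee_rot: [-0.001, 1.0, 0.0, -0.0]
force: [-0.8, 0.3, 0.3]
opening: 0.0854
t 45.15 tcp [ 0.4944 -0.1983  0.2288] jaw deg 90.1 j [-0.61  0.05  1.72  0.    1.37 -2.18] F [-0.77  0.27  0.31] open 0.0854
shift cm [ 1.24 -2.58 19.98]
turn (tool) 0.1
1013 [ 0.46859788 -0.23661376  0.07507172] [ 0.49947943 -0.2075705   0.08930989] [ 0.48403866 -0.22209213  0.0821908 ]
```

View pics/w12.png

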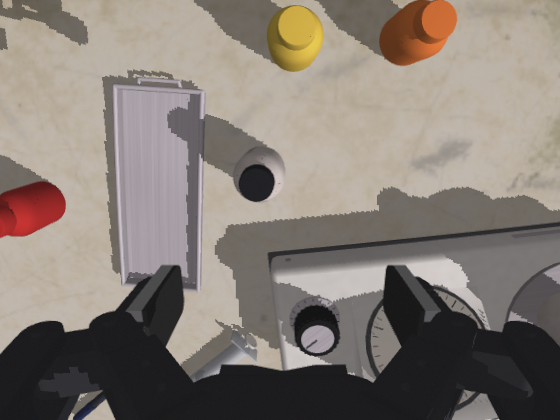

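The white bottle's cap is at (257,183) and the tray is at (160,185).

```bash
python3 - <<'E'
from h import *
im,d,E,K,D=snap('wrist'); C=cloud(d,E,K,D); z=C[...,2]
m=(d>0)&(z>.008)&(z<.019)&(C[...,1]<-.275)&(C[...,1]>-.42)&(C[...,0]<.65)
u=np.arange(560)[None,:].repeat(420,0); v=np.arange(420)[:,None].repeat(560,1); m&=(u<210)&(u>105)&(v<262)
P=(C[m][:,:2]*1000).astype(np.float32); print(len(P),cv2.minAreaRect(P),P.min(0),P.max(0))
for xx in (.43,.5,.57):
    q=C[m&(abs(C[...,0]-xx)<.01)]; print(xx,q[:,1].min(),q[:,1].max())
E
python3 -m inch '[[[1,-2.4,3,0],[0,0,6,0],[0,0,5,0],[0,0,5.0,0],[0,0,0.9,0],[0,0,0,0],[0,0,0,0]]]';python3 to.py .484 -.2225 .029 90
```

```text
2623 ((493.1354064941406, -332.09307861328125), (94.87262725830078, 206.29595947265625), 85.45475769042969) [ 389.701   -386.12875] [ 592.5346  -277.53452]
0.43 -0.3741174172171289 -0.27946885492161977
0.5 -0.3798520179463276 -0.285389226378589
0.57 -0.38605586993804797 -0.2908953942885185
time: 46.12
tcp_pos: [0.4859, -0.2249, 0.0328]
ee_rot: [-0.0, 1.0, -0.001, 0.002]
force: [-0.2, -0.7, -0.5]
opening: 0.0852
t 46.12 tcp [ 0.4859 -0.2249  0.0328] jaw deg 90.0 j [-0.66  0.3   1.86  0.    0.98 -2.23] F [-0.19 -0.65 -0.49] open 0.0852
shift cm [0.2  0.24 0.38]
turn (tool) 0.0
```

```bash
python3 -m inch '[[[0.1,0.2,0.1,0],[0,0,0,0],[0,0,0,0]]]';  python3 -m inch '[[[0,0,0,0],[0,0,0,0],[0,0,0,0],[0,0,0,0],[0,0,0,0]]]' -1; python3 to.py .484 -.2225 .029 90; python3 -m inch '[[[0,0,-3,0],[0,0,-4,0],[0,0,-4,0],[0,0,0,0],[0,0,0,0],[0,0,0,0],[0,0,0,0]]]';python3 wt.py; python3 to.py .51 -.3335 .14 90
```

```text
time: 46.5
tcp_pos: [0.4832, -0.2219, 0.0296]
ee_rot: [0.0, 1.0, -0.0, 0.0]
force: [-1.0, -0.3, 0.3]
opening: 0.0855
time: 47.12
tcp_pos: [0.4834, -0.222, 0.0296]
ee_rot: [0.0, 1.0, -0.0, 0.0]
force: [-0.4, 0.5, 4.2]
opening: 0.0476
t 47.12 tcp [ 0.4834 -0.222   0.0296] jaw deg 90.0 j [-0.66  0.3   1.86  0.    0.97 -2.23] F [-0.38  0.48  4.24] open 0.0476
shift cm [-0.06 -0.05  0.06]
turn (tool) -0.0
time: 48.0
tcp_pos: [0.4822, -0.2212, 0.1377]
ee_rot: [0.0, 1.0, 0.001, -0.001]
force: [0.2, -0.8, -2.0]
opening: 0.0474
F mean [-0.2  -0.19 -2.01] sd [0.51 0.38 0.51] open 0.047637200523457275 t 48.4
t 48.4 tcp [ 0.483  -0.2218  0.1392] jaw deg 90.0 j [-0.66  0.14  1.81 -0.    1.19 -2.23] F [-0.36  0.09 -2.55] open 0.0476
shift cm [ -2.7  -11.17  -0.08]
turn (tool) -0.0
```

B4 is full (2.0 N), so it goes to the crate's near cell.

```bash
python3 -m inch '[[[0,2,-5,0],[0.3,6,-3,0],[0.3,6,0,0],[0.4,6,0,0],[0.4,6,0,0],[0.4,6,0,0],[0.4,6,0,0],[0.4,6,0,0],[0.4,6,0,0]]]'; python3 -m inch '[[[0,6,0,0],[0,0,0,0],[0,0,0,0],[0,0,0,0]]]'; python3 to.py .4506 .3388 .1 90; python3 - <<'E'
from h import *
im,d,E,K,D=snap('wrist','w13.png')
snap('scene','s13.png')
E
```

```text
time: 49.52
tcp_pos: [0.453, 0.2761, 0.2174]
ee_rot: [0.0, 1.0, 0.0, 0.001]
force: [1.4, 0.0, -2.1]
opening: 0.0472
time: 50.02
tcp_pos: [0.4536, 0.333, 0.2172]
ee_rot: [0.001, 1.0, -0.0, 0.0]
force: [-0.3, -0.3, -1.9]
opening: 0.0472
t 50.02 tcp [0.4536 0.333  0.2172] jaw deg 89.9 j [ 0.42  0.14  1.65 -0.    1.36 -1.15] F [-0.35 -0.34 -1.95] open 0.0472
shift cm [ 0.3   0.58 11.72]
turn (tool) -0.1
```

View pics/w13.png

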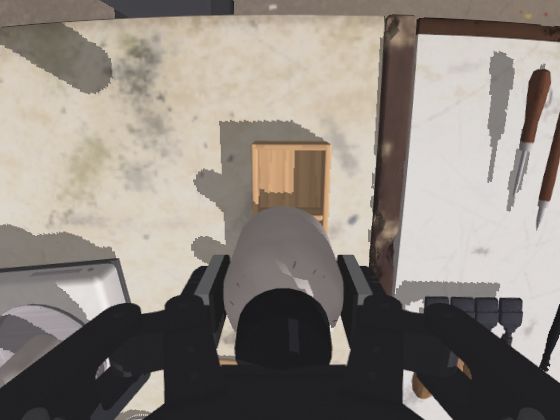

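View pics/s13.png

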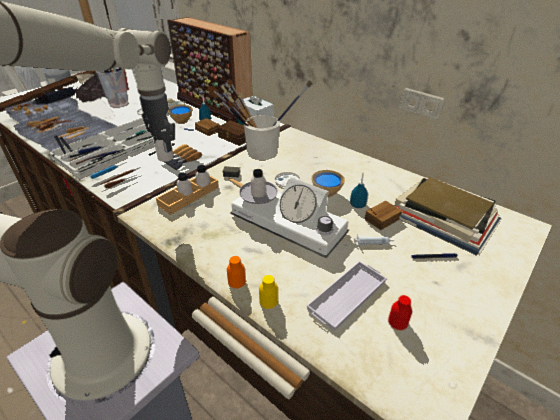

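```bash
python3 -m inch '[[[0.3,0.5,4,0],[0,0,6,0],[0,0,4,0],[0,0,2,0],[0,0,0,0],[0,0,0,0],[0,0,0,0]]]'; python3 to.py .4500 .3388 .037 90
```

```text
time: 51.0
tcp_pos: [0.4516, 0.3395, 0.0589]
ee_rot: [0.0, 1.0, 0.001, 0.001]
force: [0.2, 0.8, -3.1]
opening: 0.0477
t 51.0 tcp [0.4516 0.3395 0.0589] jaw deg 90.0 j [ 0.43  0.33  1.76  0.    1.05 -1.14] F [ 0.24  0.8  -3.13] open 0.0477
shift cm [ 0.17 -0.07  2.19]
turn (tool) -0.0
```

```bash
python3 -m inch '[[[0.1,0,1,0],[0,0,1,0],[0,0,0,0],[0,0,0,0],[0,0,0,0]]]'; python3 to.py .4500 .3388 .037 90;python3 -m inch '[[[0,0,0,0],[0,0,0,0],[0,0,0,0],[0,0,0,0]]]' 1; python3 -m inch '[[[0,0,-3,0],[0,0,-6,0],[0,0,-6,0],[0,0,-6,0],[-3,-3,0,0],[0,-4,0,0],[0,0,0,0],[0,0,0,0]]]'
python3 - <<'E'
from fit import *
snap('wrist','w14.png')
for cam in ['scene','wrist']:
  im,d,E,K,D=snap(cam); C=cloud(d,E,K,D)
  for r in bottles(C,im,d>0): print(cam,r[0],np.round(r[1],4),round(r[2],4),r[3],np.round(r[4]))
E
```

```text
time: 51.62
tcp_pos: [0.4492, 0.339, 0.037]
ee_rot: [0.0, 1.0, -0.0, -0.0]
force: [0.2, 0.4, -2.7]
opening: 0.0478
t 51.62 tcp [0.4492 0.339  0.037 ] jaw deg 90.0 j [ 0.43  0.36  1.77 -0.    1.01 -1.14] F [ 0.22  0.43 -2.7 ] open 0.0478
shift cm [-0.08 -0.02  0.  ]
turn (tool) -0.0
time: 52.12
tcp_pos: [0.4494, 0.3391, 0.0373]
ee_rot: [0.0, 1.0, 0.0, 0.0]
force: [-0.6, 0.2, 0.9]
opening: 0.0855
time: 53.12
tcp_pos: [0.4792, 0.2695, 0.2471]
ee_rot: [0.0, 1.0, 0.0, -0.0]
force: [1.0, 0.7, 0.5]
opening: 0.0851
scene [0.5854 0.3306 0.083 ] [0.5888 0.3355] 0.0946 [197 165  11  11  83] [51. 52. 54.]
scene [0.5087 0.3385 0.0833] [0.5103 0.3405] 0.0947 [178 173  10  11  89] [52. 54. 56.]
scene [0.4479 0.3314 0.0833] [0.4512 0.3357] 0.0941 [164 181  12  11  98] [57. 60. 62.]
scene [0.6149 0.0833 0.0799] [0.6216 0.0881] 0.0996 [239 181  39  23 575] [131. 132. 137.]
scene [ 0.6345 -0.0722  0.0841] [ 0.6597 -0.0598] 0.1 [276 194  52  28 642] [139. 151. 156.]
scene [ 0.629  -0.1713  0.0848] [ 0.6322 -0.1685] 0.0934 [318 216  15  15 190] [ 99. 100. 103.]
scene [ 0.3489 -0.0832  0.0825] [ 0.3519 -0.08  ] 0.0898 [229 256  13  12 124] [ 10.  96. 201.]
scene [ 0.3557 -0.1933  0.0826] [ 0.3577 -0.1905] 0.0886 [262 275  13  13 141] [  8. 174. 202.]
wrist [0.4484 0.335  0.0863] [0.4512 0.3382] 0.0951 [ 335  137   44   43 1389] [60. 58. 60.]
wrist [0.5091 0.3434 0.0859] [0.5112 0.3459] 0.0953 [ 340  201   43   43 1304] [60. 59. 61.]
wrist [0.5905 0.0699 0.0802] [0.598  0.0774] 0.1 [  56  268   88   64 3139] [116. 113. 119.]
wrist [0.5836 0.3359 0.0848] [0.5856 0.3375] 0.0953 [ 329  272   39   42 1207] [63. 62. 65.]
wrist [ 0.6201 -0.0194  0.0811] [ 0.6221 -0.0212] 0.1 [   0  298   54   43 1493] [133. 136. 142.]
wrist [0.6433 0.1482 0.0863] [0.6426 0.1485] 0.0879 [166 334   7  16  37] [136. 133. 139.]
```

View pics/w14.png

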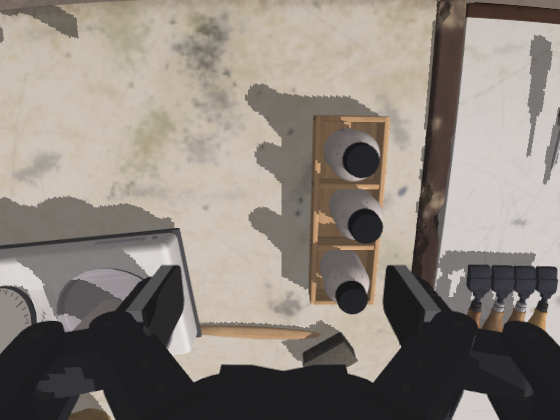

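All three full bottles stand in the crate at (362,160), (365,225) and (351,297). The middle one has shifted to the cell's corner, so I check its tilt. I also look behind the scale for a hidden fifth bottle.

```bash
python3 - <<'E'
from h import *
im,d,E,K,D=snap('wrist'); C=cloud(d,E,K,D); z=C[...,2]
for x,y in ((.4512,.3382),(.5112,.3459),(.5856,.3375)):
    m=(d>0)&(z>.0905)&(z<.097)&(np.hypot(C[...,0]-x,C[...,1]-y)<.014); P=C[m]
    n=np.linalg.svd(P-P.mean(0),full_matrices=False)[2][2]; print(m.sum(),np.round(P.mean(0),4),'tilt',round(np.degrees(np.arccos(abs(n[2]))),1))
E
python3 -m inch '[[[-3,-6,-2,0],[-3,-6,-2,0],[-3,-6,0,0],[-3,-6,0,0],[-3,-6,0,0],[-2,-6,0,0],[0,-4,0,0],[0,0,0,0],[0,0,0,0]]]'
python3 - <<'E'
from h import *
snap('wrist','w15.png');snap('side','side15.png')
E
```

```text
784 [0.4509 0.3381 0.0932] tilt 0.9
684 [0.5111 0.3458 0.0931] tilt 1.5
536 [0.5859 0.3375 0.093 ] tilt 1.8
time: 54.45
tcp_pos: [0.6366, -0.104, 0.2827]
ee_rot: [-0.0, 1.0, 0.0, -0.0]
force: [0.2, -0.0, -0.3]
opening: 0.0857
```

View pics/w15.png

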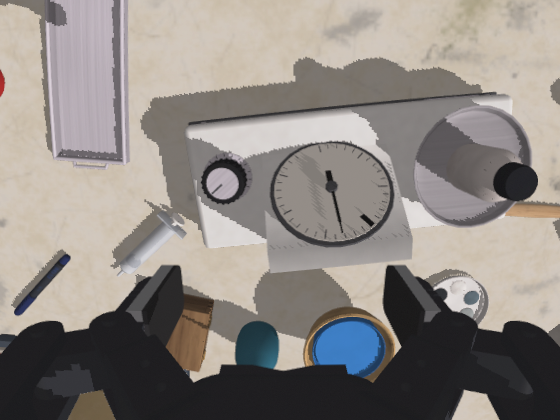

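View pics/side15.png

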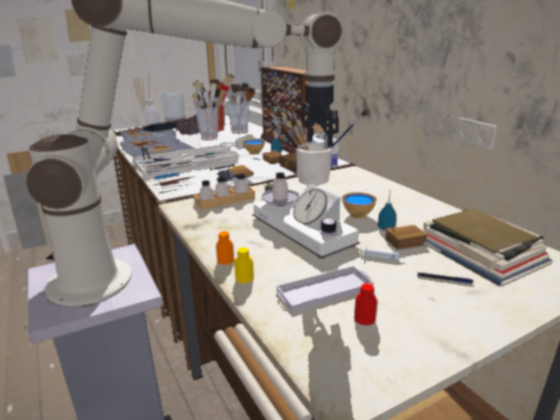

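No fifth bottle is in view: behind the scale are only the syringe, block, blue bottle and bowl, and the tray is empty. I do one final pointer check.

```bash
python3 dial.py d3 | grep -v circ; python3 to.py .62 .09 .2
```

```text
normal [-0.702 -0.074  0.708] tilt 44.9 yaw 6.03
 [361.  299.  261.6]
 [397.  341.  299. ]]
pivot [346 355]
inner 20-32 angle -0.0609 width 0.144 depth 99.0
mid 32-42 angle -0.0583 width 0.094 depth 92.0
tip 44-49 angle -0.6052 width 0.126 depth 100.0
tip 44-49 angle -0.0573 width 0.048 depth 67.0
tip 44-49 angle 0.2463 width 0.006 depth 1.0
out 45-54 angle -0.6062 width 0.118 depth 98.0
out 45-54 angle -0.0583 width 0.046 depth 31.0
out 45-54 angle 0.247 width 0.028 depth 17.0
t 54.6 tcp [ 0.6365 -0.1035  0.283 ] jaw deg 90.1 j [-0.35  0.31  1.32  0.    1.51 -1.92] F [ 0.25  0.38 -0.35] open 0.0855
shift cm [ 1.62 19.35  8.3 ]
```

View pics/d3.png

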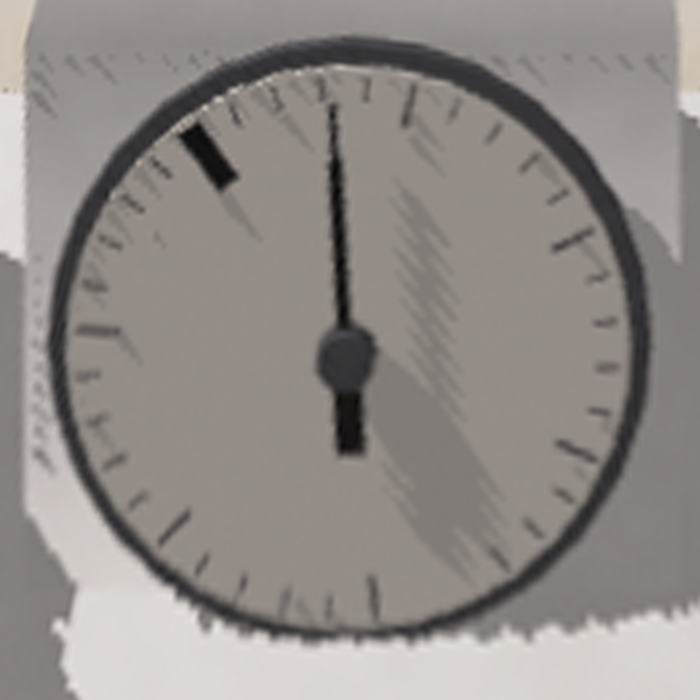

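The pointer reads −0.058 rad, against −0.055 when I set it, so the knob is unchanged. The mark sits at −0.606 rad, which matches an empty bottle (0.9 − 0.28). Handing in.

```bash
python3 -c "
from plant import robot
print(robot.close_job())"
```

```text
the job is handed in; nothing more can be done
None
```

The scale is set, all four ink bottles are where you asked, and the job is handed in at about 55 s of the 210 s.

- **Setting the scale:** I stood one full bottle alone on the pan and turned the knob about 238° counter-clockwise. With the hand off, the pointer stood about 0.003 rad from the fill mark, and I left the knob alone after that.
- **Sorting:** Lifting the bottles showed three full (2.0–2.1 N) and one empty (about 0.4 N). The three full ones are in the crate's three cells and the empty one is on the pan. There was no other empty bottle, so the tray stays empty.

**Last checks:**
- **Crate:** the bottles' tops measured within 2° of level. The middle one sits about 1 cm off its cell's centre, against the wall. It was released centred, so it may have been the knocked one.
- **Pan:** the empty bottle looked upright near the centre just after release and was still there in the last pictures. The mark stands at −0.61 rad, right for an empty bottle.
- **Pointer:** it still reads −0.058 rad against −0.055 when set, a difference within measuring error.
- **Fifth bottle:** I found none, including behind the scale.
- **Bystanders:** the arm did not go near the folder or the syringe. I judged this only by eye in the pictures.
- **Network error:** the trained network missed the bottles and marked the knob, tray and scale instead, so I located them by depth and picture.

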